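Clear the drip board and tuck the drip strip under the apron

TASK

Take the plastic cup off the draining stand's sprung board and nest it upright in its twin on the bench. Then take the aluminium drip strip by its grip block, lay it centred on the board and tuck its long edge well under the stand's hinged steel apron without lifting the apron, leaving the dish and the jar where they stand. Finish while still holding the strip pressed flat, firmly enough that the sprung board gives a few millimetres: do not let go.

Things in the scene. Friction and masses are not known exactly. Their poses are not given: they have to be found in the camera images.
- cup_top_mid (a point): Centre (half-way up, on the axis) of the white plastic cup that stands on the stand's board at the start. Round, open, tapered: 80 mm high, 60 mm across the rim, 38 mm across the foot, 3 mm wall, 60 g; z is its axis, upwards. Pushed into its twin it comes to rest about 35 mm higher than the twin, so only its upper 35 mm stays free.
- cup_top: The same cup; its origin is the centre of its underside.
- cup_base_mid (a point): Centre (half-way up, on the axis) of the twin cup, same shape and size, standing mouth up on the bench in one of three places; the other two hold a shallow dish (84 mm across, 45 mm high) and a jar (54 mm across, 60 mm high).
- strip: Drip strip lying on the bench: flat aluminium plate 90 mm (x) by 180 mm (y) by 5 mm, with an upright plastic grip block 20 mm (x) by 30 mm (y), 40 mm high on its top, centred 20 mm to the -x side of the plate's centre. 0.2 kg or so. Origin: centre of its underside; x points to the long edge that goes under the apron, z up.
- strip_grip (a point): Centre of the strip's grip block, 25 mm above the strip's underside (the block's top is 45 mm above the underside); axes as the strip's.
- strip_edge (a point): Middle of the long edge of the strip that goes under the apron (half-way through its thickness, 65 mm in +x from the grip block); axes as the strip's.
- apron_edge (a point): Fixed point under the middle of the resting apron's front edge, level with its flat underside, 10 mm above the board. x points in under the apron, away from the robot, y along its edge, z up. Apron: steel plate 200 mm long (y), front 10 mm flared up. A stop 29 mm in ends the way. From 70 mm in, the stand is 40 mm high and carries a black rotor, up to 96 mm above the bench.
- board_top (a point): Point on the top face of the grey sprung board, 31 mm in -x from the apron's edge; the board reaches from 85 mm in -x to 58 mm in +x of this point and is 200 mm long (y); its top is 26 mm above the bench at rest. The point sinks with the board. Axes as apron_edge.
- board (a joint): How far the board is pressed down, in m: 0 at rest, at most 0.008 (bottomed). It starts to give at about 2 N and then sinks 1 mm for each further 1.5 N.
- apron (a joint): Angle of the hinged apron in rad: 0 as it rests, growing as its front edge is lifted (the edge is 70 mm from the hinge; it lies by its own light weight, 80 g).
- dish: Bystander: shallow white dish 84 mm across, 45 mm high. Origin under its centre.
- jar: Bystander: squat closed jar 54 mm across, 60 mm high. Origin under its centre.

How it is judged:
By the outcome, as a careful person would: the job done as asked, in the order asked, and still so for the second after the job is handed in, while the arm keeps its last pose, push and grip.
It also fails if it takes over 54 s, if anything falls off the work surface, if the arm or the gripper's body presses on something with over 40 N, if the wrist force passes 120 N, or if a joint passes its speed limit or range.

ROBOT

A 6-joint arm with a two-finger parallel gripper is mounted at the origin on the work surface. World frame = base frame: x ahead of the robot, y to its left, z up, the work surface at z = 0. Lengths are in m, angles in rad, forces in N, time in s.
With the tool pointing down it reaches from about 0.4 to 0.825 m from the base axis. Payload 7 kg.
Tool frame: the origin (TCP) lies midway between the tips of the shut fingers; the grasp point (between the pads) lies 19 mm behind it; z points along the fingers, x is the direction in which the jaws open and shut, and the axes are right-handed (so a half turn about z gives the same grasp; the last joint's range is limited). The gripper opens to 88 mm and grips with 3 to 60 N. Pads are 19 mm wide; open, the fingers measure 130 mm over their backs; the gripper's body (78 mm by 193 mm) begins 47 mm behind the grasp point.
Start: joints at [-0.852, 0.359, 0.012, 0, -1.224, -0.288], TCP at [0.282, -0.613, 0.195] pointing down, gripper open.
Joint ranges: [-3.07, 3.07], [-1.43, 2.12], [-1.02, 1.25], [-3.03, 1.67], [-3.05, -0], [-3.03, 3.03]. Speed limits (rad/s): [2.39, 2.39, 3.01, 3.14, 3.14, 3.14].

INTERFACE

Orientations are given as [roll, pitch, yaw] about the fixed x, y, z axes, in that order (R = Rz(yaw) Ry(pitch) Rx(roll)).
In Python, from station import arm, grab_frame, camera_params gives the robot as it stands.
- The arm moves only by the shell command python3 -m handwheel 'ROWS' [FORCE]. ROWS is JSON, a list that holds one entry, the list of rows, each a list of 5 numbers: the finger opening in m, from 0 to 0.0876, then the shift along the tool's x, y, z in m, then the turn about the tool's z in degrees. A call has 1 to 20 rows; each row is the pose to reach, as a shift and turn from the pose measured when the call began, along the tool's axes at that moment; what a row does not reach only later rows make up. A row lasts 1/12 s, in which the tool goes at most 41.7 mm and 7.16 degrees, less where a joint would pass 70% of its speed; a pose out of reach is approached as far as the arm can. A call with a gripper value outside its range is refused whole. The fingers move at their own pace and stop on an object; FORCE is the grip in N (left out, the last holds). Time passes only in rows, so rows that repeat a pose let the fingers close. It gives the time, the measured TCP pose, the force and the opening at its end, in the units of the state.
- arm.get_state(): the state, without advancing time (a new reading comes with each control period).
- grab_frame(name): name is "scene" or "side" or "wrist"; returns the picture (400x640x3 uint8, blue, green, red); there is no depth.
- camera_params(name): a dict with "intrinsics" (3x3 intrinsics, pixels), "R" (3x3) and "t" (3): a world point X has camera coordinates R X + t; the wrist camera has in their place "tool_from_camera" (4x4, takes a point from camera to tool coordinates, whose origin is the TCP and whose axes are the tool frame's). Camera axes: x right, y down, z forward; pixel columns grow to the right and rows downward; lengths in m; the calibration is good to about 2 mm. A picture is of the moment at which its call begins: read the wrist's pose just before it. camera_params takes no time and is no camera call.
- arm.job_done(): hands the job in, once; it reports no verdict.
The state is a dict: "t": time; "q": joint angles; "qd": joint speeds; "joint_efforts": joint torques, N m; "eef_pos": TCP position; "ee_rot": TCP orientation; "force": force on the tool from outside, world axes, zero at the start; "moment": the same for the moment, N m; "width": finger opening in m.
Only numpy, scipy, OpenCV 4.12 (cv2) and the standard library are available. Lean on these libraries where they do the work, as an engineer would, in place of code of your own. Each camera call takes 0.05 s, during which the arm holds its last target.

## Working session

There is one attempt and no reset: what is moved stays moved. The work goes in short steps, Python scripts to look and compute and a shell command to move; the robot and the scene stay as the last step left them, time stands still between calls to the robot, and variables do not carry over. Pictures are saved under pics/ and viewed, and the job is handed in when it is done.

```bash
ls; mkdir -p pics; cat > h.py <<'E'
import numpy as np, cv2
from station import arm, grab_frame, camera_params
from scipy.spatial.transform import Rotation as Ro
def st():
    s=arm.get_state(); return s
def show(s=None):
    s=s or st()
    print('t',round(s['t'],2),'p',np.round(s['eef_pos'],4),'rot',np.round(s['ee_rot'],4),'F',np.round(s['force'],2),'M',np.round(s['moment'],2),'w',round(s['width'],4),'q',np.round(s['q'],3))
def campose(name,s=None):
    p=camera_params(name);K=np.array(p['intrinsics'])
    if 'R' in p: return K,np.array(p['R']),np.array(p['t']).ravel()
    s=s or st();T=np.eye(4);T[:3,:3]=Ro.from_euler('xyz',s['ee_rot']).as_matrix();T[:3,3]=s['eef_pos']
    C=T@np.array(p['tool_from_camera']);Ci=np.linalg.inv(C);return K,Ci[:3,:3],Ci[:3,3]
def proj(c,X):
    K,R,t=c;x=(R@np.atleast_2d(X).T).T+t;u=(K@x.T).T;return u[:,:2]/u[:,2:]
def onz(c,uv,z):
    K,R,t=c;o=-R.T@t;d=R.T@np.linalg.inv(K)@np.array([uv[0],uv[1],1.]);return o+d*(z-o[2])/d[2]
def tri(obs):
    A=[];b=[]
    for c,uv in obs:
        K,R,t=c;o=-R.T@t;d=R.T@np.linalg.inv(K)@np.array([uv[0],uv[1],1.]);d/=np.linalg.norm(d);P=np.eye(3)-np.outer(d,d);A.append(P);b.append(P@o)
    return np.linalg.lstsq(np.vstack(A),np.hstack(b),rcond=None)[0]
def snap(name,fn):
    im=grab_frame(name);cv2.imwrite('pics/'+fn+'.png',im);return im
def crop(fn,x0,y0,x1,y1,out):
    im=cv2.imread('pics/'+fn+'.png')[y0:y1,x0:x1];f=min(800/(x1-x0),600/(y1-y0));cv2.imwrite('pics/'+out+'.png',cv2.resize(im,None,fx=f,fy=f,interpolation=cv2.INTER_CUBIC));print('scale',f)
E
python3 - <<'E'
from h import *
show()
np.set_printoptions(precision=4,suppress=True)
for n in ['scene','side','wrist']:
    print(n,camera_params(n)); snap(n,n+'0')
E
```

```text
pics
t 0.0 p [ 0.2816 -0.6129  0.1943] rot [-3.1415e+00 -1.7000e-03  2.0014e+00] F [-0.54  0.08  0.25] M [-0.02 -0.    0.03] w 0.0878 q [-0.852  0.359  0.011 -0.    -1.224 -0.288]
scene {'intrinsics': array([[403.0868,   0.    , 325.5047],
       [  0.    , 403.0868, 203.4454],
       [  0.    ,   0.    ,   1.    ]]), 'R': array([[ 0.6936,  0.7202, -0.0149],
       [ 0.6136, -0.6016, -0.5114],
       [-0.3773,  0.3456, -0.8592]]), 't': array([-0.3502, -0.3043,  1.4378])}
side {'intrinsics': array([[406.4521,   0.    , 322.0439],
       [  0.    , 406.4521, 200.3383],
       [  0.    ,   0.    ,   1.    ]]), 'R': array([[-0.9143, -0.405 ,  0.0117],
       [-0.2313,  0.498 , -0.8357],
       [ 0.3326, -0.7668, -0.549 ]]), 't': array([0.4746, 0.2157, 0.9902])}
wrist {'intrinsics': array([[340.0074,   0.    , 325.5577],
       [  0.    , 340.0074, 201.7963],
       [  0.    ,   0.    ,   1.    ]]), 'tool_from_camera': array([[ 1.    , -0.0004, -0.0004, -0.0003],
       [ 0.0005,  0.954 ,  0.2998, -0.082 ],
       [ 0.0003, -0.2998,  0.954 , -0.1892],
       [ 0.    ,  0.    ,  0.    ,  1.    ]])}
```

View pics/scene0.png

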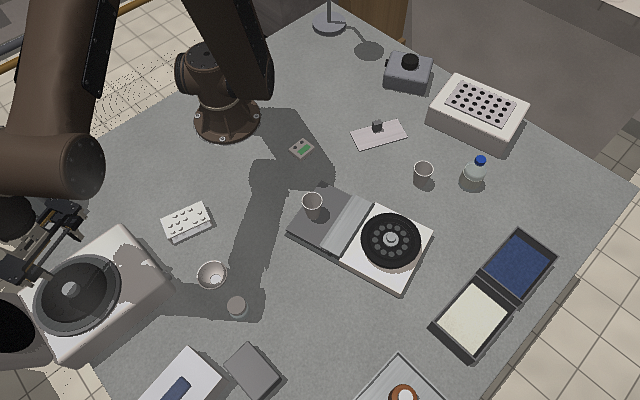

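View pics/side0.png

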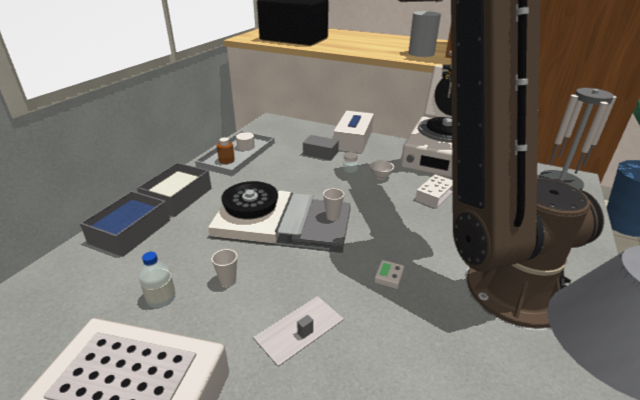

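View pics/wrist0.png

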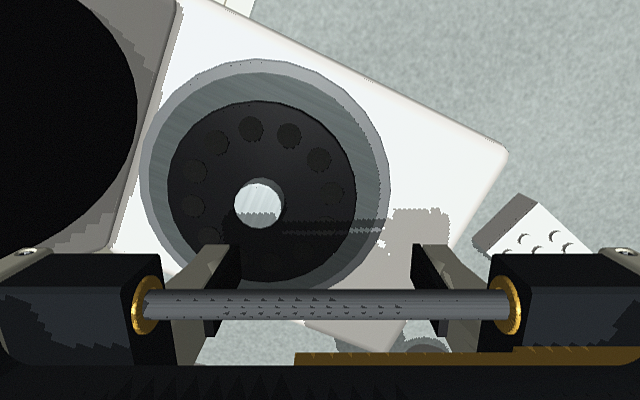

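The scene shows the stand at about (360,235), its cup at (312,205), the twin at (424,173), the strip at (378,133), the dish at (212,274) and the jar at (237,306). I'll enlarge these areas.

```bash
python3 - <<'E'
from h import *
crop('scene0',270,100,470,250,'c1'); crop('side0',190,170,370,305,'c2'); crop('side0',200,240,360,370,'c3');crop('scene0',270,170,450,305,'c4')
E
```

```text
scale 4.0
scale 4.444444444444445
scale 4.615384615384615
scale 4.444444444444445
```

View pics/c1.png

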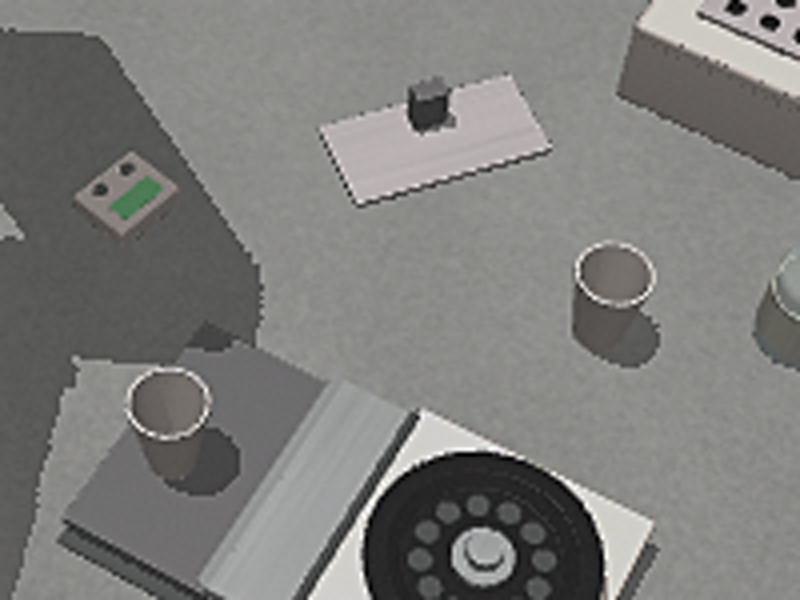

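View pics/c2.png

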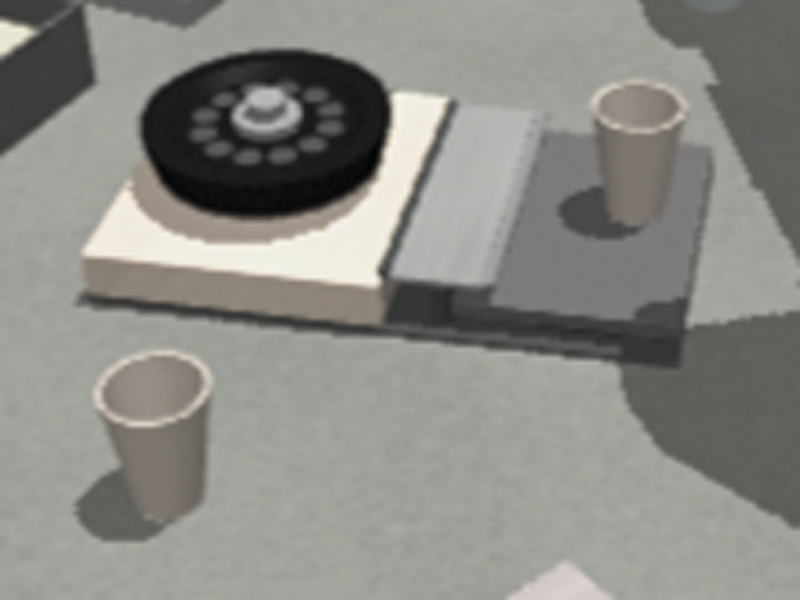

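View pics/c3.png

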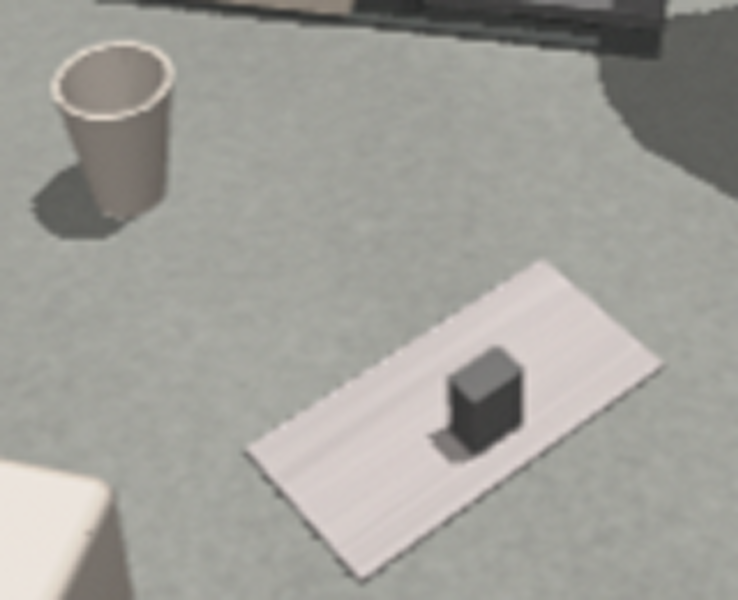

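View pics/c4.png

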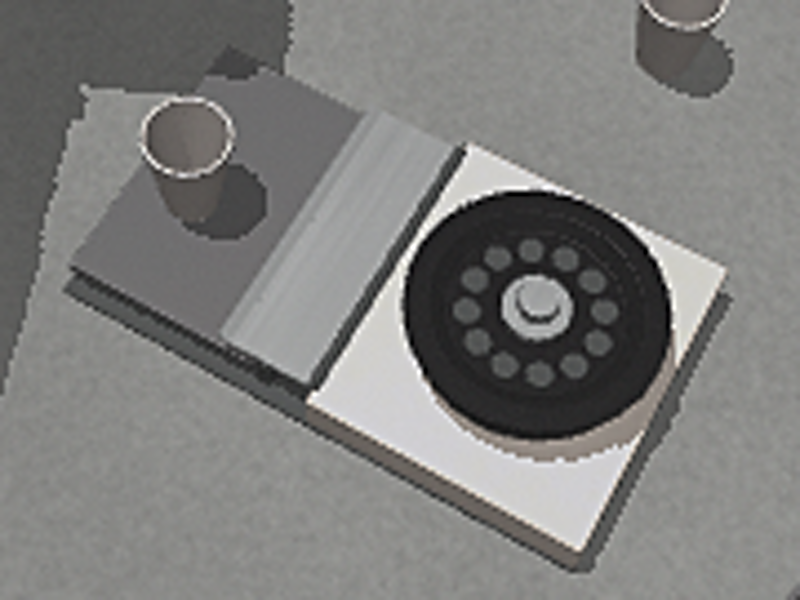

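```bash
python3 - <<'E'
from h import *
np.set_printoptions(precision=4,suppress=True)
S=campose('scene');D=campose('side')
a=lambda x,y:(270+x/4,100+y/4)
b=lambda x,y:(190+x/4.4444,170+y/4.4444)
c=lambda x,y:(200+x/4.6154,240+y/4.6154)
d=lambda x,y:(270+x/4.4444,170+y/4.4444)
def both(n,u,v,z): print(n,'tri',tri([(S,u),(D,v)]),'sc',onz(S,u,z),'sd',onz(D,v,z))
both('top rim',a(169,404),b(638,106),.106)
both('base rim',a(615,274),b(154,388),.08)
for n,u,v in [('s1',(320,128),(545,260) ),('s2',(510,75),(663,363)),('s3',(551,149),(362,580)),('s4',(359,205),(246,452))]:
    print(n,onz(S,a(*u),.005))
for v in [(545,260),(663,363),(362,580),(246,452)]: print('side',onz(D,c(*v),.005))
both('griptop',a(429,83),c(487,373),.045)
for n,u,z in [('boardL',(70,268),.026),('apL',(225,335),.04),('apR',(375,112),.04),('wL',(308,400),.04),('wR',(467,147),.04),('wfL',(580,552),.04),('wfR',(728,268),.04)]: print(n,onz(S,d(*u),z))
for n,u,z in [('bR',(713,148),.026),('bL',(683,333),.026),('ap far',(547,113),.04),('ap near',(495,287),.04),('w1',(450,98),.04),('w2',(383,290),.04),('w3',(85,255),.04)]: print(n,onz(D,b(*u),z))
E
```

```text
top rim tri [ 0.5122 -0.0586  0.103 ] sc [ 0.515  -0.0592  0.106 ] sd [ 0.5095 -0.0552  0.106 ]
base rim tri [0.6528 0.2699 0.0776] sc [0.6545 0.2689 0.08  ] sd [0.6499 0.2716 0.08  ]
s1 [0.3551 0.2617 0.005 ]
s2 [0.4301 0.4238 0.005 ]
s3 [0.5096 0.3849 0.005 ]
s4 [0.4364 0.225  0.005 ]
side [0.4285 0.2275 0.005 ]
side [0.3496 0.2644 0.005 ]
side [0.4241 0.4268 0.005 ]
side [0.5042 0.3909 0.005 ]
griptop tri [0.4086 0.3359 0.046 ] sc [0.4083 0.3367 0.045 ] sd [0.4088 0.335  0.045 ]
boardL [ 0.4961 -0.152   0.026 ]
apL [ 0.6071 -0.1166  0.04  ]
apR [0.558  0.0708 0.04  ]
wL [ 0.6751 -0.1102  0.04  ]
wR [0.6204 0.0949 0.04  ]
wfL [ 0.8556 -0.0633  0.04  ]
wfR [0.7991 0.1476 0.04  ]
bR [ 0.488  -0.1445  0.026 ]
bL [0.4341 0.0504 0.026 ]
ap far [ 0.6018 -0.117   0.04  ]
ap near [0.5479 0.0735 0.04  ]
w1 [ 0.672 -0.106  0.04 ]
w2 [0.6079 0.1044 0.04  ]
w3 [0.7919 0.1509 0.04  ]
```

```bash
python3 -m handwheel '[[[0.0876,0.408,0.441,0,0],[0.0876,0.408,0.441,0,0],[0.0876,0.408,0.441,0,0],[0.0876,0.408,0.441,0,0],[0.0876,0.408,0.441,0,0],[0.0876,0.408,0.441,0,0],[0.0876,0.408,0.441,0,0],[0.0876,0.408,0.441,0,0],[0.0876,0.408,0.441,0,0],[0.0876,0.408,0.441,0,0],[0.0876,0.408,0.441,0,0],[0.0876,0.408,0.441,0,0],[0.0876,0.408,0.441,0,0],[0.0876,0.408,0.441,0,0],[0.0876,0.408,0.441,0,0],[0.0876,0.408,0.441,0,0],[0.0876,0.408,0.441,0,0],[0.0876,0.408,0.441,0,0]]]'
python3 - <<'E'
from h import *
show(); snap('wrist','w1')
E
```

```text
t: 1.65
eef_pos: [0.5116, -0.0583, 0.1947]
ee_rot: [-3.141, -0.001, 2.002]
force: [0.0, -0.4, -0.7]
width: 0.0876
t 1.65 p [ 0.5116 -0.0583  0.1947] rot [-3.1407e+00 -1.5000e-03  2.0019e+00] F [ 0.03 -0.42 -0.72] M [ 0.01  0.04 -0.02] w 0.0876 q [ 2.670e-01  9.500e-02 -3.350e-01 -1.000e-03 -1.142e+00 -1.406e+00]
```

View pics/w1.png

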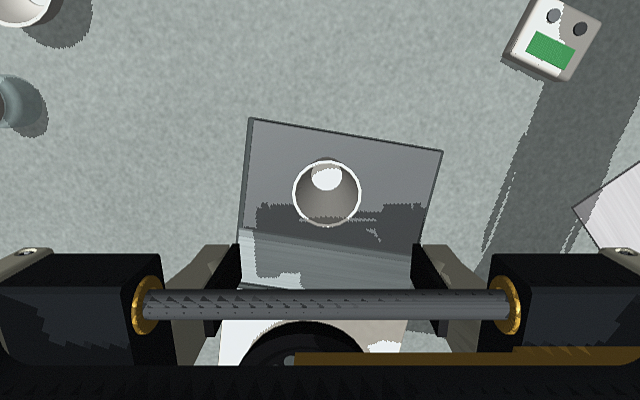

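Cup rim centre is at (327,194); the board's robot-side corners are at (248,118) and (442,151), and the apron's front line runs from (239,229) to about (415,268).

```bash
python3 - <<'E'
from h import *
np.set_printoptions(precision=4,suppress=True)
W=campose('wrist')
print('rim',onz(W,(327,194),.106))
print('bc',onz(W,(248.5,118.5),.026),onz(W,(442,151),.026))
print('apron',onz(W,(239,229),.04),onz(W,(415,268),.04))
print('apron w/board side line',onz(W,(237.5,238),.026))
crop('w1',210,100,460,290,'c5')
E
```

```text
rim [ 0.5097 -0.0585  0.106 ]
bc [ 0.4908 -0.1553  0.026 ] [0.4371 0.0421 0.026 ]
apron [ 0.6027 -0.1207  0.04  ] [0.5645 0.0765 0.04  ]
apron w/board side line [ 0.6205 -0.1196  0.026 ]
scale 3.1578947368421053
```

View pics/c5.png

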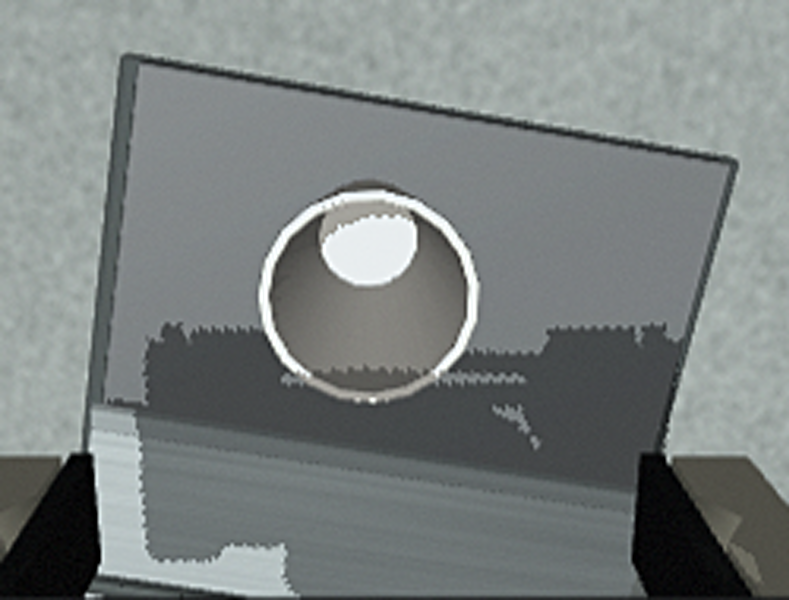

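```bash
python3 -m handwheel '[[[0.0876,0,0,0.03,0],[0.0876,0,0,0.065,0],[0.0876,0,-0.001,0.095,0],[0.0876,0,-0.001,0.112,0],[0.0876,0,-0.001,0.115,0],[0.0876,0,-0.001,0.115,0],[0.04,0,-0.001,0.115,0],[0.04,0,-0.001,0.115,0],[0.04,0,-0.001,0.115,0],[0.04,0,-0.001,0.115,0],[0.04,0,-0.001,0.115,0],[0.04,0,-0.001,0.115,0],[0.04,0,-0.001,0.115,0],[0.04,0,-0.001,0.115,0]]]' 12
```

```text
t: 2.87
eef_pos: [0.5106, -0.059, 0.0799]
ee_rot: [-3.141, -0.001, 2.001]
force: [-0.5, 0.4, -0.7]
width: 0.042
```

```bash
python3 - <<'E'
from h import *
show(); snap('wrist','w2'); snap('side','sd2');crop('sd2',250,130,400,250,'c6');show()
E
```

```text
t 2.87 p [ 0.5106 -0.059   0.0799] rot [-3.1411e+00 -1.4000e-03  2.0011e+00] F [-0.49  0.4  -0.66] M [ 0.04  0.01 -0.02] w 0.042 q [ 0.266  0.205 -0.494 -0.002 -0.873 -1.406]
scale 5.0
t 2.97 p [ 0.5105 -0.059   0.0798] rot [-3.1409e+00 -1.4000e-03  2.0011e+00] F [-0.22 -0.43  0.92] M [-0.03 -0.01  0.06] w 0.0404 q [ 0.266  0.205 -0.494 -0.002 -0.873 -1.406]
```

View pics/w2.png

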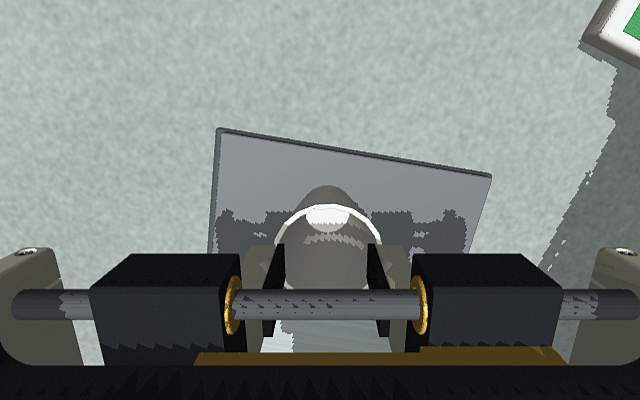

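View pics/c6.png

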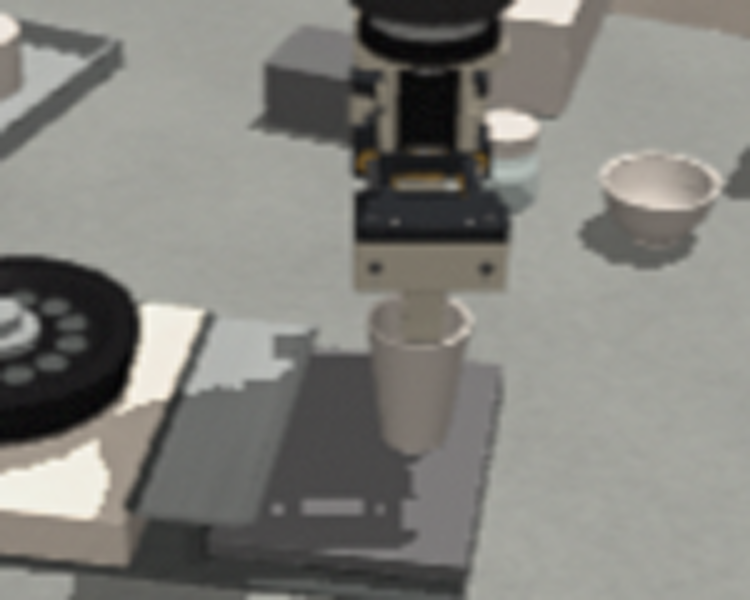

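```bash
python3 - <<'E'
from h import *
np.set_printoptions(precision=1,suppress=True)
W=campose('wrist');D=campose('side');s=st()
th=np.linspace(0,2*np.pi,12,endpoint=False)
im=cv2.imread('pics/w2.png');im2=cv2.imread('pics/sd2.png')
for z,r,col in [(.106,.03,(0,0,255)),(.026,.019,(0,255,0))]:
    th=np.linspace(0,2*np.pi,60)
    P=np.c_[.5105+r*np.cos(th),-.0588+r*np.sin(th),z+0*th]
    cv2.polylines(im,[proj(W,P).round().astype(int)],True,col);cv2.polylines(im2,[proj(D,P).round().astype(int)],True,col)
R=Ro.from_euler('xyz',s['ee_rot']).as_matrix();
for w in (-.02,.02,0):
  for zz in(0,-.019):
    p=s['eef_pos']+R@np.array([w,0,zz])
    for i,c in((im,W),(im2,D)): cv2.circle(i,tuple(proj(c,p)[0].round().astype(int)),1,(255,0,0),-1)
cv2.imwrite('pics/o1.png',cv2.resize(im[180:380,180:470],None,fx=2.7,fy=2.7));cv2.imwrite('pics/o2.png',cv2.resize(im2[130:250,250:400],None,fx=5,fy=5))
E
```

```text
(no output)
```

View pics/o1.png

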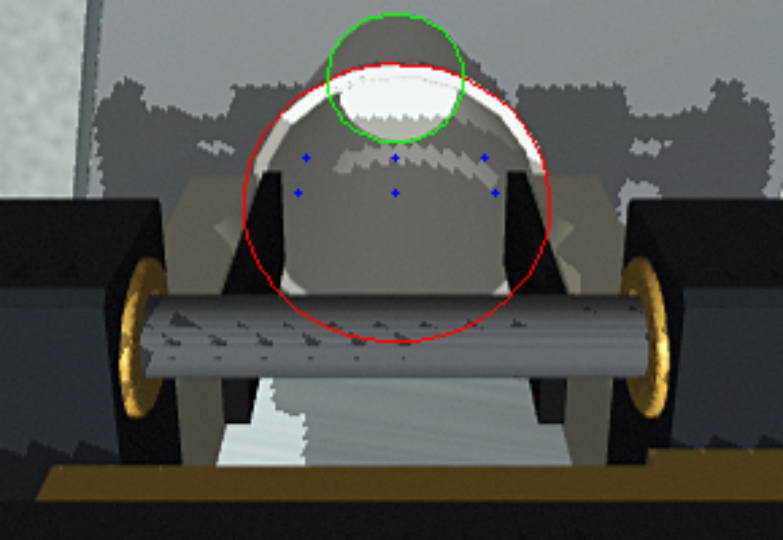

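View pics/o2.png

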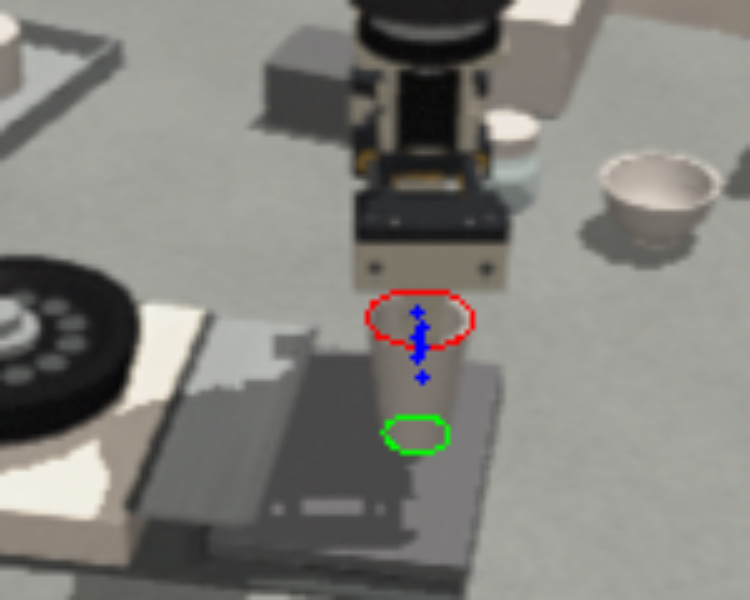

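```bash
python3 - <<'E'
from h import *
crop('w2',260,190,400,300,'c7'); crop('sd2',310,165,360,230,'c8'); snap('scene','sc2'); crop('sc2',270,160,350,230,'c9')
E
```

```text
scale 5.454545454545454
scale 9.23076923076923
scale 8.571428571428571
```

View pics/c7.png

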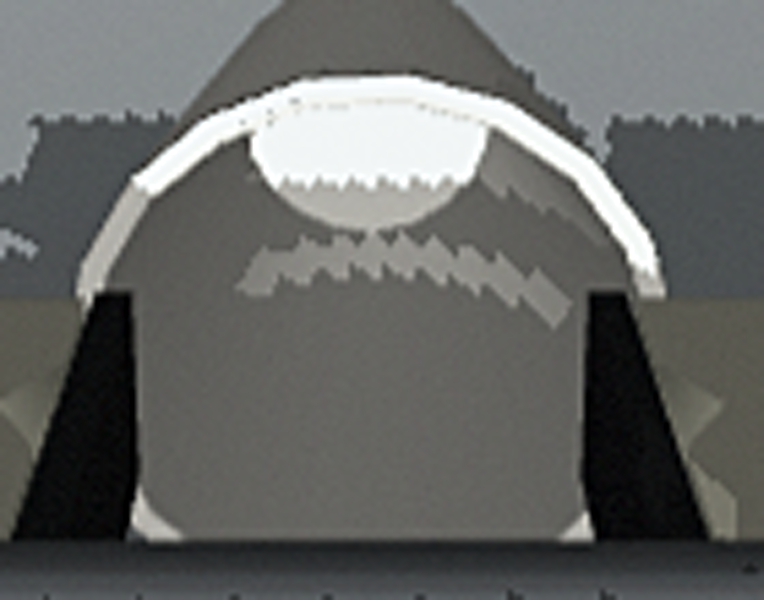

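View pics/c8.png

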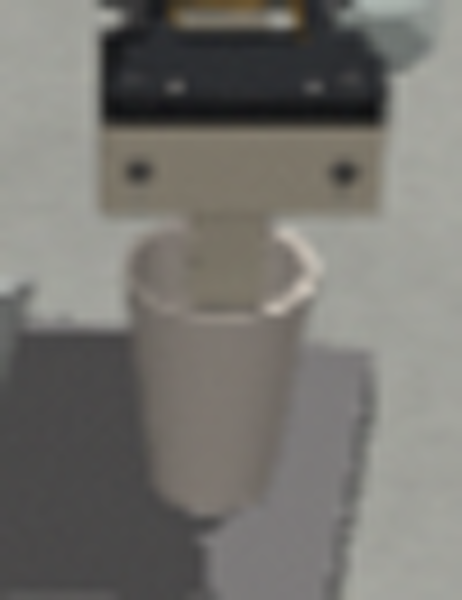

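View pics/c9.png

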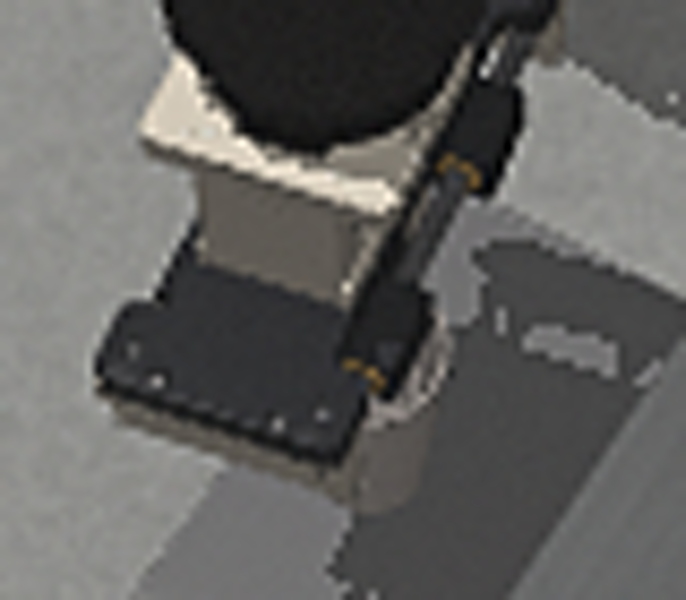

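```bash
python3 -m handwheel '[[[0.04,0,0,-0.015,0],[0.04,0,0,-0.03,0],[0.04,0,0,-0.03,0]]]'
python3 - <<'E'
from h import *
show(); snap('side','sd3');crop('sd3',280,130,380,230,'d1');snap('wrist','w3')
E
```

```text
t: 3.27
eef_pos: [0.5123, -0.0589, 0.1124]
ee_rot: [3.139, 0.0, 2.002]
force: [0.8, -0.5, 0.8]
width: 0.0398
t 3.27 p [ 0.5123 -0.0589  0.1124] rot [3.1388e+00 1.0000e-04 2.0018e+00] F [ 0.79 -0.46  0.78] M [ 0.06 -0.1  -0.02] w 0.0398 q [ 0.266  0.168 -0.453 -0.    -0.946 -1.406]
scale 6.0
```

View pics/d1.png

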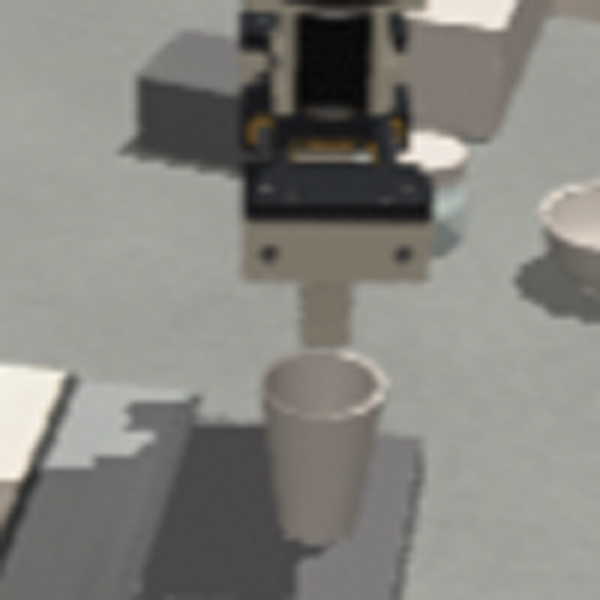

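View pics/w3.png

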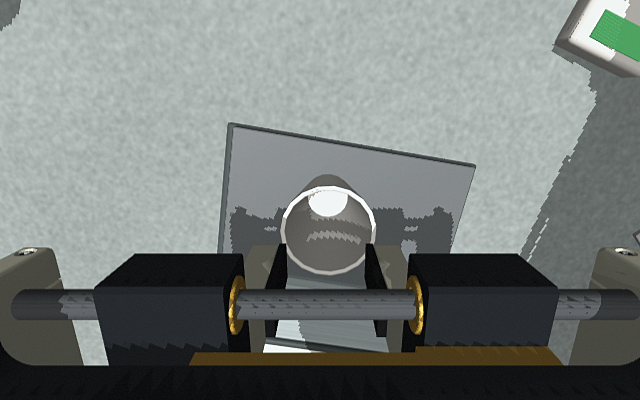

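```bash
python3 - <<'E'
from h import *
np.set_printoptions(precision=1,suppress=True)
D=campose('side');W=campose('wrist');s=st();R=Ro.from_euler('xyz',s['ee_rot']).as_matrix()
f=lambda p:s['eef_pos']+R@np.array(p)
for p in [(.02,0,0),(-.02,0,0),(.02,0,-.019),(.02,.0095,0),(.02,-.0095,0),(.031,0,0),(.031,0,-.047)]:
    print(p,'side',proj(D,f(p))[0],'crop',(proj(D,f(p))[0]-[280,130])*6,'wrist',proj(W,f(p))[0])
E
```

```text
(0.02, 0, 0) side [333.9 195.7] crop [323.4 394.2] wrist [359.3 237.5]
(-0.02, 0, 0) side [333.4 188.2] crop [320.2 348.9] wrist [293.  237.5]
(0.02, 0, -0.019) side [334.1 189.9] crop [324.6 359.2] wrist [362.6 251.3]
(0.02, 0.0095, 0) side [330.5 195.7] crop [302.9 394.1] wrist [358.9 251.8]
(0.02, -0.0095, 0) side [337.3 195.7] crop [343.9 394.2] wrist [359.8 222.8]
(0.031, 0, 0) side [334.1 197.8] crop [324.3 407.1] wrist [377.6 237.5]
(0.031, 0, -0.047) side [334.5 183.2] crop [327.3 319. ] wrist [392.1 277.4]
```

The fingertips appear about 30 mm short of the nominal TCP, so they closed above the rim and never touched the cup. I'll rise, shut the fingers and check the tip length.

```bash
python3 -m handwheel '[[[0.0,0,0,-0.03,0],[0.0,0,0,-0.06,0],[0.0,0,0,-0.06,0],[0.0,0,0,-0.06,0],[0.0,0,0,-0.06,0],[0.0,0,0,-0.06,0],[0.0,0,0,-0.06,0],[0.0,0,0,-0.06,0],[0.0,0,0,-0.06,0]]]'
python3 - <<'E'
from h import *
show(); snap('side','sd4');crop('sd4',280,110,380,210,'d2');W=campose('wrist');D=campose('side');snap('wrist','w4')
s=st();R=Ro.from_euler('xyz',s['ee_rot']).as_matrix()
f=lambda p:s['eef_pos']+R@np.array(p)
for p in [(0,0,0),(0,0,-.019),(0,0,-.03),(0,0,-.066)]:
    print(p,'crop',(proj(D,f(p))[0]-[280,110])*6,'wrist',proj(W,f(p))[0])
E
```

```text
t: 4.12
eef_pos: [0.5106, -0.059, 0.1695]
ee_rot: [-3.141, -0.002, 2.001]
force: [0.3, -0.8, -0.6]
width: 0.0007
t 4.12 p [ 0.5106 -0.059   0.1695] rot [-3.141e+00 -1.600e-03  2.001e+00] F [ 0.33 -0.78 -0.56] M [-0.04 -0.01 -0.  ] w 0.0007 q [ 0.266  0.113 -0.375 -0.002 -1.084 -1.406]
scale 6.0
(0, 0, 0) crop [325.7023381  380.30959769] wrist [326.10939671 237.74900108]
(0, 0, -0.019) crop [326.88381215 343.59971084] wrist [326.15660192 251.59418022]
(0, 0, -0.03) crop [327.57808349 322.02782598] wrist [326.18836794 260.91108193]
(0, 0, -0.066) crop [329.90461808 249.73946642] wrist [326.32516781 301.03417209]
```

View pics/d2.png

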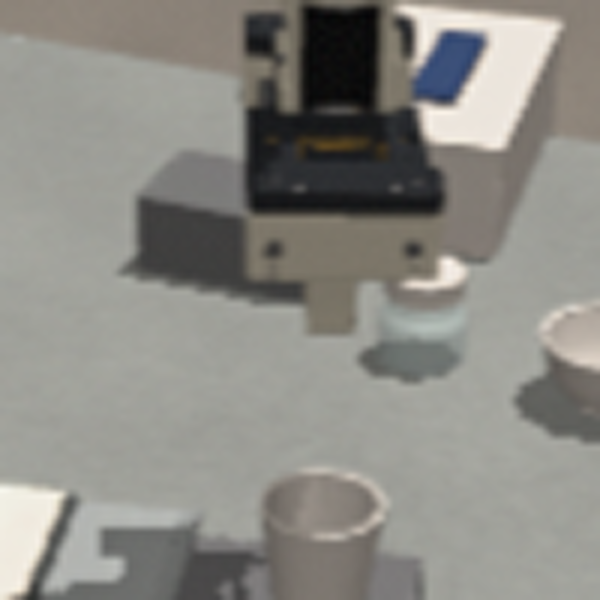

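View pics/w4.png

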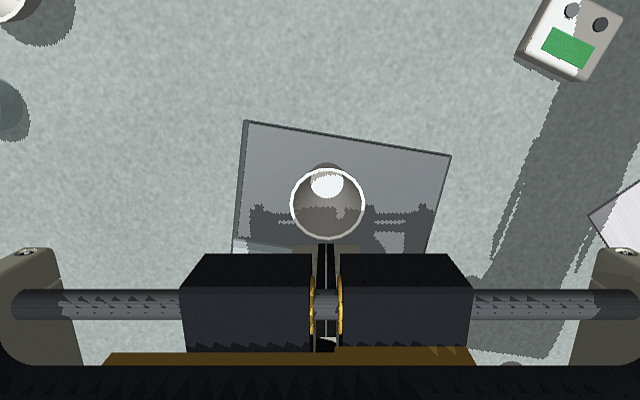

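```bash
python3 - <<'E'
from h import *
s=st();R=Ro.from_euler('xyz',s['ee_rot']).as_matrix()
f=lambda p:s['eef_pos']+R@np.array(p)
snap('scene','sc4')
for nm,fn,(x0,y0,x1,y1) in [('side','sd4',(270,90,400,190)),('scene','sc4',(250,120,370,210))]:
    c=campose(nm);im=cv2.imread(f'pics/{fn}.png');k=6
    im=cv2.resize(im[y0:y1,x0:x1],None,fx=k,fy=k,interpolation=cv2.INTER_CUBIC)
    P=lambda p:tuple(((proj(c,f(p))[0]-[x0,y0])*k).astype(int))
    for z,col in [(-.066,(0,0,255)),(-.1,(0,255,255))]:
        B=[(.0965,.039,z),(.0965,-.039,z),(-.0965,-.039,z),(-.0965,.039,z)]
        cv2.polylines(im,[np.array([P(b) for b in B])],True,col)
    for z,col in [(0,(255,0,0)),(-.019,(0,255,0)),(-.028,(255,0,255))]:
        B=[(.021,.0095,z),(.021,-.0095,z),(-.021,-.0095,z),(-.021,.0095,z)]
        cv2.polylines(im,[np.array([P(b) for b in B])],True,col)
    cv2.imwrite(f'pics/ov_{nm}.png',im)
    print(nm, c[1]@s['eef_pos']+c[2])
E
```

```text
side [ 0.03348992 -0.07374838  1.11211144]
scene [-0.04100141 -0.04219939  1.07878538]
```

View pics/ov_side.png

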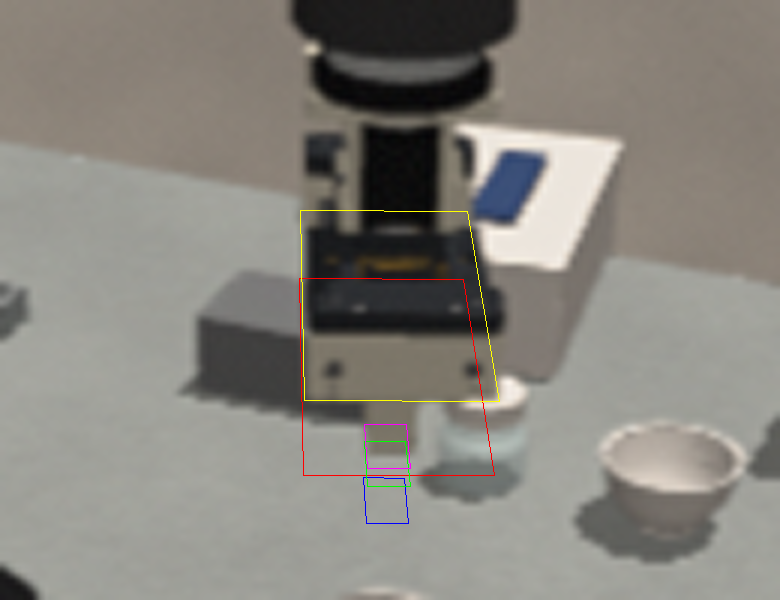

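View pics/ov_scene.png

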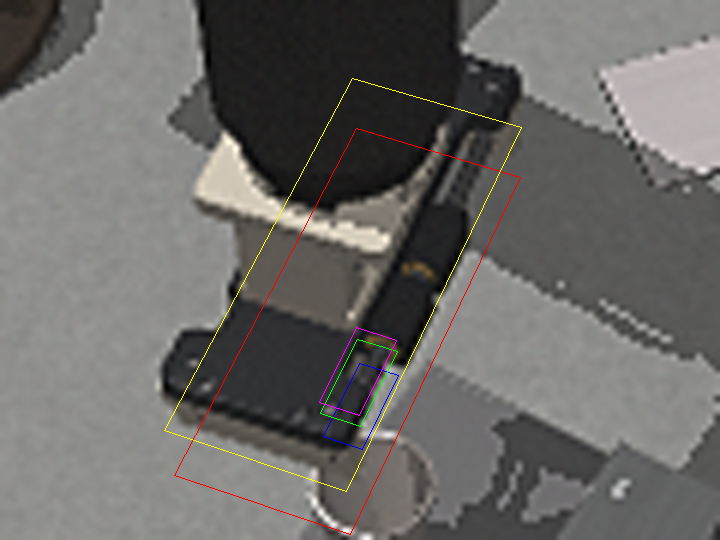

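Shut, the fingertips sit at row 455 of the overlay and the body plate's bottom at row 400. Both are about 34 mm above where the reported TCP puts them, so I'll take the real tip as eef_pos plus 34 mm upwards. Now I'll grasp the cup with that correction.

```bash
python3 -m handwheel '[[[0.0876,0,0,0,0],[0.0876,0,0,0,0],[0.0876,0,0,0,0],[0.0876,0,0,0,0],[0.0876,0,0,0,0],[0.0876,0,0,0,0],[0.0876,0,0,0,0],[0.0876,0,0,0.03,0],[0.0876,0,0,0.06,0],[0.0876,0,0,0.09,0],[0.0876,0,0,0.115,0],[0.0876,0,0,0.124,0],[0.0876,0,0,0.124,0]]]'
python3 -m handwheel '[[[0.04,0,0,0,0],[0.04,0,0,0,0],[0.04,0,0,0,0],[0.04,0,0,0,0],[0.04,0,0,0,0],[0.04,0,0,0,0],[0.04,0,0,0,0],[0.04,0,0,0,0]]]' 12
python3 - <<'E'
from h import *
show(); snap('side','sd5');crop('sd5',280,130,380,230,'d3')
E
```

```text
t: 5.35
eef_pos: [0.5092, -0.0592, 0.044]
ee_rot: [-3.137, -0.002, 2.001]
force: [-0.2, 0.4, 1.1]
width: 0.082
t: 6.02
eef_pos: [0.5095, -0.0591, 0.0444]
ee_rot: [-3.138, -0.002, 2.001]
force: [0.4, 1.3, 2.0]
width: 0.0592
t 6.02 p [ 0.5095 -0.0591  0.0444] rot [-3.1382e+00 -2.1000e-03  2.0009e+00] F [0.41 1.25 2.05] M [ 0.35 -0.01 -0.01] w 0.0592 q [ 0.267  0.251 -0.533 -0.002 -0.79  -1.406]
scale 6.0
```

View pics/d3.png

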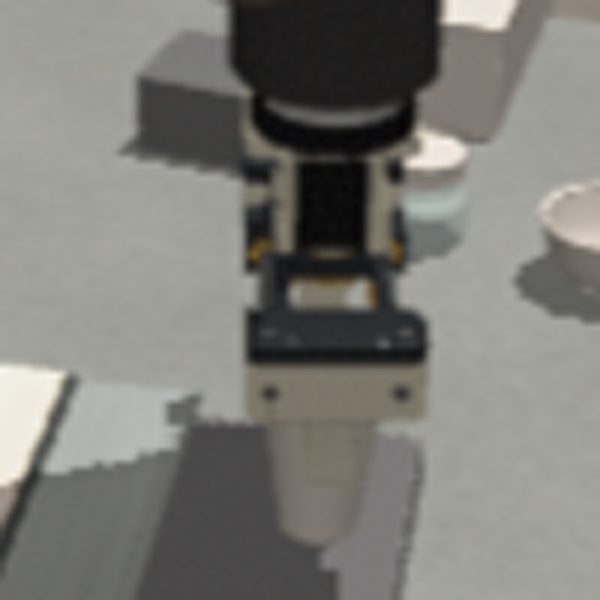

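```bash
python3 -m handwheel '[[[0.04,0,0,-0.01,0],[0.04,0,0,-0.03,0],[0.04,0,0,-0.06,0],[0.04,0,0,-0.09,0],[0.04,0,0,-0.1,0],[0.04,0,0,-0.1,0]]]' 15
python3 - <<'E'
from h import *
show(); snap('side','sd6');crop('sd6',260,90,380,210,'d4');snap('wrist','w6')
E
```

```text
t: 6.57
eef_pos: [0.5117, -0.059, 0.1479]
ee_rot: [3.14, -0.0, 2.001]
force: [-0.4, 0.1, -1.1]
width: 0.0591
t 6.57 p [ 0.5117 -0.059   0.1479] rot [ 3.1398e+00 -4.0000e-04  2.0013e+00] F [-0.43  0.06 -1.07] M [ 0.04 -0.08  0.05] w 0.0591 q [ 2.660e-01  1.330e-01 -4.060e-01 -1.000e-03 -1.031e+00 -1.406e+00]
scale 5.0
```

View pics/d4.png

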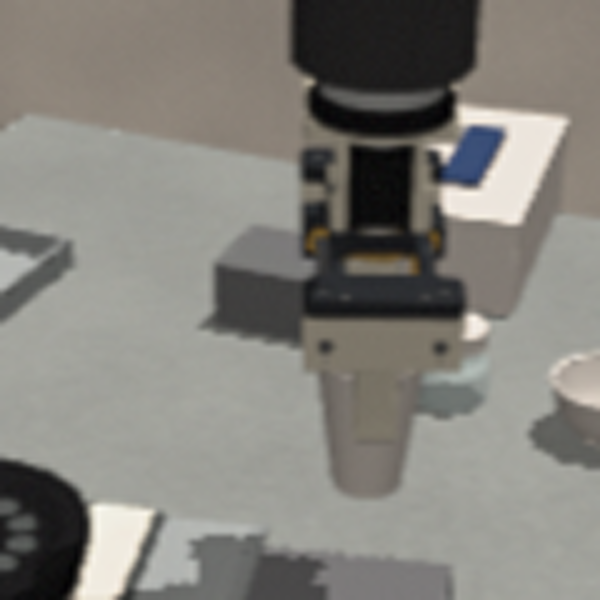

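View pics/w6.png

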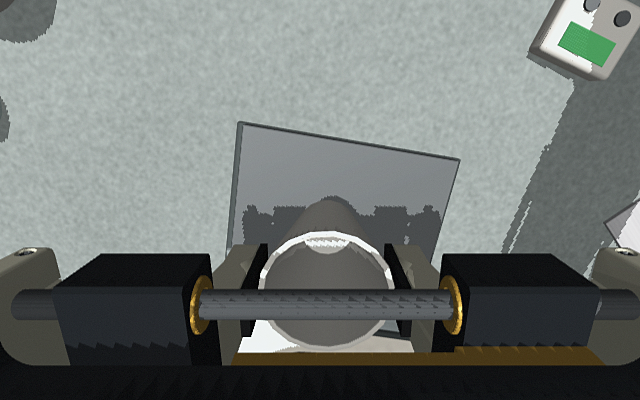

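```bash
python3 -m handwheel '[[[0.04,0.015,0.028,0,0],[0.04,0.03,0.056,0,0],[0.04,0.05,0.09,0,0],[0.04,0.07,0.13,0,0],[0.04,0.09,0.165,0,0],[0.04,0.11,0.2,0,0],[0.04,0.125,0.235,0,0],[0.04,0.138,0.255,0,0],[0.04,0.141,0.264,0,0],[0.04,0.141,0.264,0,0],[0.04,0.141,0.264,0,0]]]'
python3 - <<'E'
from h import *
show(); snap('wrist','w7')
E
```

```text
t: 7.58
eef_pos: [0.6898, 0.1787, 0.1418]
ee_rot: [-3.135, -0.002, 2.001]
force: [-0.6, -0.2, -1.0]
width: 0.0593
t 7.58 p [0.6898 0.1787 0.1418] rot [-3.1351e+00 -2.4000e-03  2.0008e+00] F [-0.6  -0.24 -1.  ] M [-0.08  0.01  0.02] w 0.0593 q [ 0.524  0.457  0.041 -0.003 -1.162 -1.664]
```

View pics/w7.png

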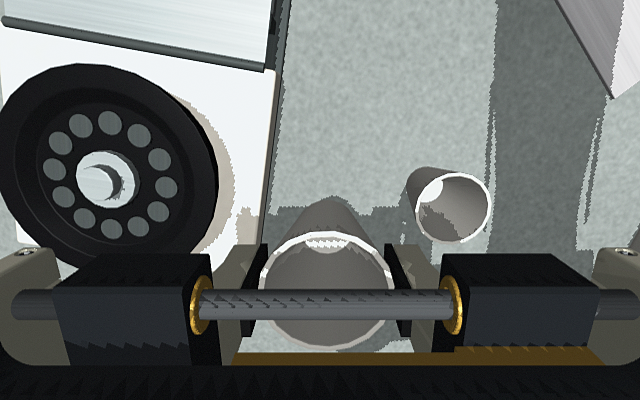

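The twin's rim spans columns 415–490 and rows 173–242, so its centre is about (453,207).

```bash
python3 - <<'E'
from h import *
show();W=campose('wrist');t=onz(W,(453,207),.08);print(t,onz(W,(415,207),.08)-onz(W,(490.5,207),.08))
s=st();R=Ro.from_euler('xyz',s['ee_rot']).as_matrix();print(R.T@(np.array([t[0],t[1],s['eef_pos'][2]])-s['eef_pos']))
# held cup rim centre in tool frame (rim height ~ cup bottom+80)
z=.1295+.08-.0037
print('held',onz(W,(326,288),z), R.T@(onz(W,(326,288),z)-s['eef_pos']))
E
```

```text
t 7.63 p [0.6897 0.1782 0.1426] rot [-3.1360e+00 -2.4000e-03  2.0003e+00] F [ 1.   -0.7  -0.43] M [-0.02 -0.04  0.  ] w 0.0591 q [ 0.524  0.455  0.041 -0.003 -1.162 -1.664]
[0.64941629 0.26895966 0.08      ] [ 0.02450332 -0.05366442  0.        ]
[0.09926248 0.00112008 0.00023584]
held [0.68630072 0.17632644 0.2058    ] [-0.00016219 -0.00427319 -0.06313129]
```

```bash
python3 -m handwheel '[[[0.04,0.025,0.001,-0.002,0],[0.04,0.055,0.002,-0.002,0],[0.04,0.085,0.003,-0.002,0],[0.04,0.099,0.003,-0.002,0],[0.04,0.099,0.003,-0.002,0],[0.04,0.099,0.003,-0.002,0]]]'
python3 - <<'E'
from h import *
show(); snap('side','sd8');crop('sd8',160,150,300,290,'d5');snap('scene','sc8');crop('sc8',360,90,500,200,'d6')
E
```

```text
t: 8.13
eef_pos: [0.6505, 0.2691, 0.1452]
ee_rot: [-3.136, -0.002, 2.001]
force: [-0.5, -0.5, -1.1]
width: 0.059
t 8.13 p [0.6505 0.2691 0.1452] rot [-3.1359e+00 -2.4000e-03  2.0012e+00] F [-0.54 -0.55 -1.09] M [-0.03 -0.09  0.01] w 0.059 q [ 0.666  0.44   0.023 -0.004 -1.159 -1.805]
scale 4.285714285714286
scale 5.454545454545454
```

View pics/d5.png

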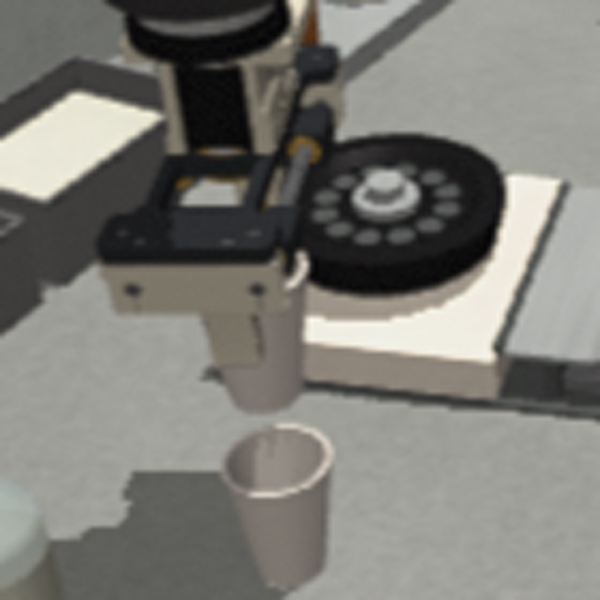

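View pics/d6.png

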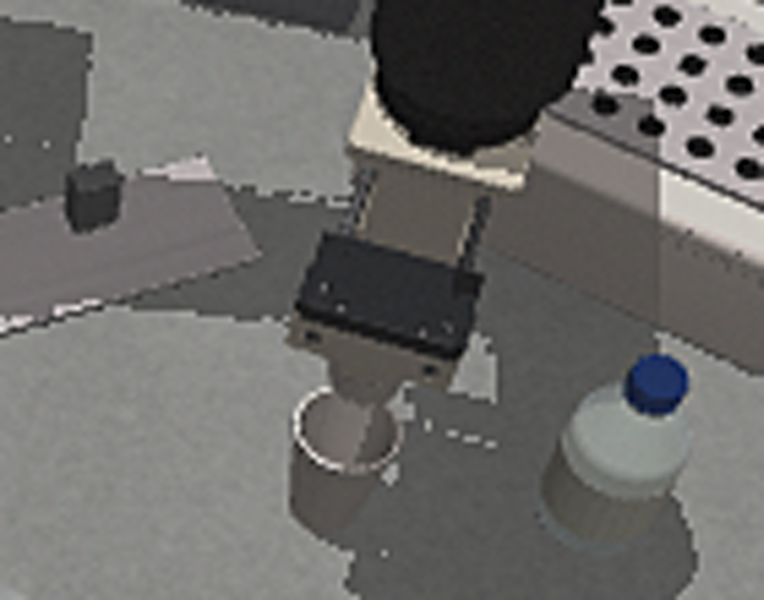

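```bash
python3 - <<'E'
from h import *
D=campose('side')
g=lambda x,y:(160+x/4.2857,150+y/4.2857)
for z in(.124,.127,.130): print('foot',onz(D,g(263,397),z))
print('rim',onz(D,g(278,459),.08))
E
```

```text
foot [0.65210272 0.27225712 0.124     ]
foot [0.64959054 0.27514343 0.127     ]
foot [0.64707836 0.27802973 0.13      ]
rim [0.64986566 0.27075399 0.08      ]
```

```bash
python3 -m handwheel '[[[0.04,0,0,0.02,0],[0.04,0,0,0.04,0],[0.04,0,0,0.055,0],[0.04,0,0,0.068,0],[0.04,0,0,0.078,0],[0.04,0,0,0.084,0],[0.04,0,0,0.084,0]]]'
python3 -m handwheel '[[[0.04,0,0,0.004,0],[0.04,0,0,0.007,0],[0.04,0,0,0.009,0],[0.04,0,0,0.009,0]]]'
python3 - <<'E'
from h import *
show(); snap('side','sd9');crop('sd9',160,170,300,290,'d7');snap('wrist','w9')
E
```

```text
t: 8.82
eef_pos: [0.6503, 0.2673, 0.0597]
ee_rot: [-3.134, -0.002, 1.999]
force: [-1.0, 0.6, -0.9]
width: 0.0588
t: 9.15
eef_pos: [0.6529, 0.2694, 0.0545]
ee_rot: [-3.141, -0.003, 2.0]
force: [-1.0, 2.3, 12.0]
width: 0.059
t 9.15 p [0.6529 0.2694 0.0545] rot [-3.1412e+00 -2.6000e-03  2.0004e+00] F [-1.04  2.34 11.97] M [0.92 0.78 0.01] w 0.059 q [ 0.665  0.513 -0.078 -0.003 -0.979 -1.804]
scale 5.0
```

View pics/d7.png

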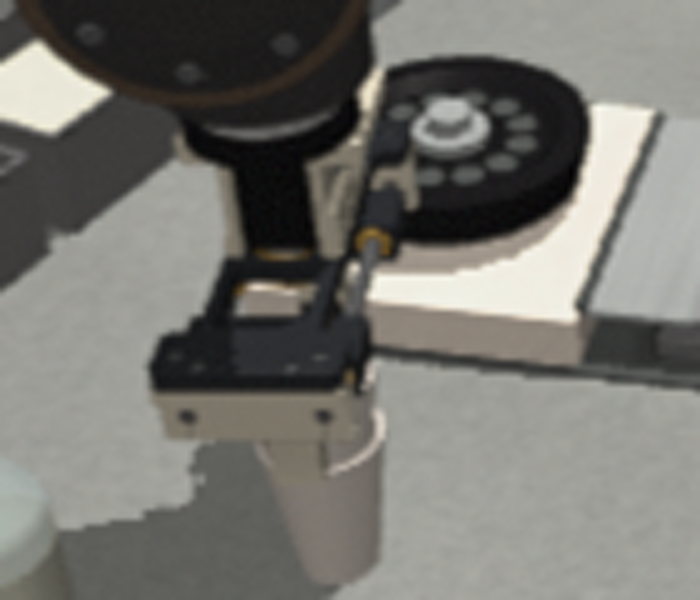

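Contact of 12 N came at eef z = 0.0545, against 0.053 predicted for full nesting. I'll release and rise.

```bash
python3 -m handwheel '[[[0.0876,0,0,-0.001,0],[0.0876,0,0,-0.002,0],[0.0876,0,0,-0.002,0],[0.0876,0,0,-0.002,0],[0.0876,0,0,-0.002,0],[0.0876,0,0,-0.002,0],[0.0876,0,0,-0.03,0],[0.0876,0,0,-0.06,0],[0.0876,0,0,-0.1,0],[0.0876,0,0,-0.11,0],[0.0876,0,0,-0.11,0]]]'
python3 - <<'E'
from h import *
show(); snap('side','sd10');crop('sd10',180,190,300,290,'d8');snap('wrist','w10')
E
```

```text
t: 10.17
eef_pos: [0.6551, 0.2701, 0.1696]
ee_rot: [3.135, -0.003, 2.001]
force: [0.0, 0.5, -0.1]
width: 0.0874
t 10.17 p [0.6551 0.2701 0.1696] rot [ 3.1348 -0.0032  2.0007] F [ 0.04  0.52 -0.14] M [-0.03 -0.04 -0.02] w 0.0874 q [ 0.664  0.424  0.053 -0.002 -1.193 -1.805]
scale 6.0
```

View pics/d8.png

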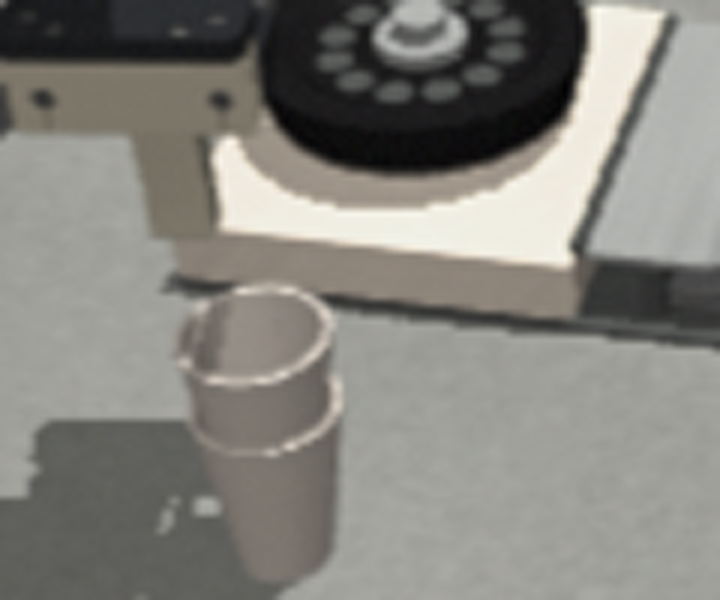

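View pics/w10.png

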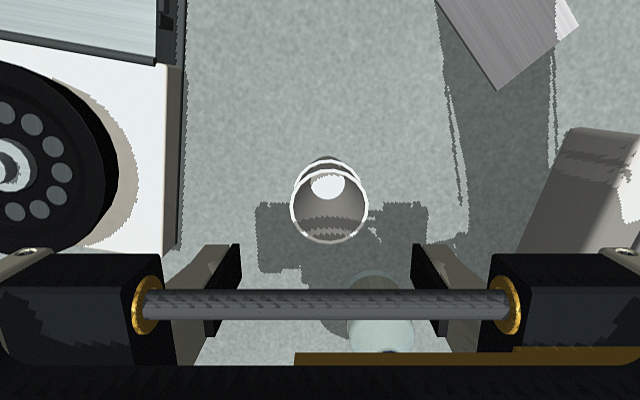

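The cup is nested upright: both rims are parallel and about 35 mm apart. Next I'll go to the strip, turning the jaws along its y.

```bash
python3 -m handwheel '[[[0.0876,0.01,-0.01,-0.01,-7],[0.0876,0.03,-0.03,-0.01,-14],[0.0876,0.05,-0.055,-0.01,-21],[0.0876,0.07,-0.08,-0.01,-28],[0.0876,0.09,-0.1,-0.01,-35],[0.0876,0.11,-0.125,-0.01,-42],[0.0876,0.13,-0.15,-0.01,-49],[0.0876,0.15,-0.17,-0.01,-56],[0.0876,0.17,-0.19,-0.01,-63],[0.0876,0.19,-0.215,-0.01,-70],[0.0876,0.2,-0.225,-0.01,-77],[0.0876,0.209,-0.2355,-0.01,-84],[0.0876,0.209,-0.2355,-0.01,-91],[0.0876,0.209,-0.2355,-0.01,-98],[0.0876,0.209,-0.2355,-0.01,-105],[0.0876,0.209,-0.2355,-0.01,-112],[0.0876,0.209,-0.2355,-0.01,-119],[0.0876,0.209,-0.2355,-0.01,-126],[0.0876,0.209,-0.2355,-0.01,-130],[0.0876,0.209,-0.2355,-0.01,-130]]]'
python3 - <<'E'
from h import *
show(); snap('wrist','w11')
E
```

```text
t: 11.93
eef_pos: [0.3514, 0.3605, 0.1743]
ee_rot: [3.139, -0.0, -2.011]
force: [-0.5, 0.1, 0.0]
width: 0.0873
t 11.93 p [0.3514 0.3605 0.1743] rot [ 3.1392e+00 -1.0000e-04 -2.0111e+00] F [-0.47  0.06  0.05] M [-0.09  0.16 -0.02] w 0.0873 q [ 1.187  0.091 -0.388 -0.003 -1.091 -0.055]
```

View pics/w11.png

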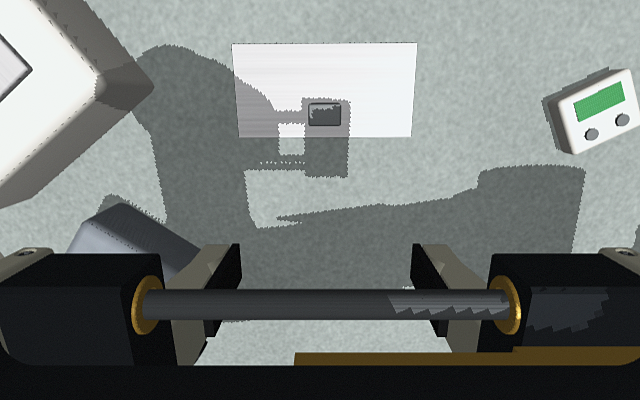

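```bash
python3 - <<'E'
from h import *
crop('w11',220,30,430,150,'e1')
np.set_printoptions(precision=4,suppress=True)
W=campose('wrist');print(proj(W,(0.4085,.336,.045)))
E
```

```text
scale 3.8095238095238093
[[322.2756 117.0282]]
```

View pics/e1.png

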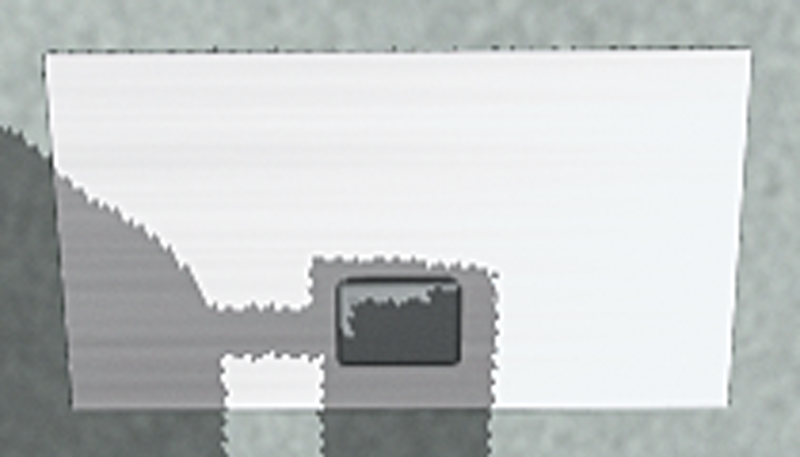

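```bash
python3 - <<'E'
from h import *
np.set_printoptions(precision=4,suppress=True)
W=campose('wrist');s=st();R=Ro.from_euler('xyz',s['ee_rot']).as_matrix();k=3.8095
g=lambda x,y:(220+x/k,30+y/k)
C=[onz(W,g(*p),.005) for p in [(45,52),(750,50),(728,407),(73,408)]]
C=np.array(C);print(C,C.mean(0));
print('len',np.linalg.norm(C[0]-C[1]),np.linalg.norm(C[3]-C[2]),np.linalg.norm(C[0]-C[3]))
d=C[0]-C[1]+C[3]-C[2];print('y-dir deg',np.degrees(np.arctan2(d[1],d[0])), 'tool yaw',np.degrees(s['ee_rot'][2]))
G=onz(W,g(399,322),.045);x=np.array([np.cos(np.radians(-25.)),np.sin(np.radians(-25.)),0])
print('grip',G,'from plate',C.mean(0)-.02*x)
for P in (G,C.mean(0)-.02*x):print(R.T@(P-s['eef_pos']))
show(s)
E
```

```text
[[0.5061 0.3863 0.005 ]
 [0.4296 0.2252 0.005 ]
 [0.3486 0.2626 0.005 ]
 [0.4255 0.4245 0.005 ]] [0.4275 0.3246 0.005 ]
len 0.17840597884690973 0.1792594430334752 0.08914483402752076
y-dir deg 64.59482111599687 tool yaw -115.4951904080605
grip [0.4095 0.333  0.045 ] from plate [0.4093 0.3331 0.005 ]
[-0.0001 -0.0646  0.1293]
[-0.0001 -0.0644  0.1693]
t 11.98 p [0.3515 0.3605 0.1745] rot [ 3.1393  0.0002 -2.0158] F [0.48 0.77 0.39] M [-0.08  0.14  0.02] w 0.0877 q [ 1.187  0.091 -0.388 -0.003 -1.091 -0.06 ]
```

```bash
python3 -m handwheel '[[[0.0876,0,-0.025,0,0],[0.0876,0,-0.05,0,0],[0.0876,0,-0.0645,0.03,0],[0.0876,0,-0.0645,0.06,0],[0.0876,0,-0.0645,0.09,0],[0.0876,0,-0.0645,0.12,0],[0.0876,0,-0.0645,0.15,0],[0.0876,0,-0.0645,0.165,0],[0.0876,0,-0.0645,0.17,0],[0.0876,0,-0.0645,0.17,0]]]'
python3 - <<'E'
from h import *
show(); snap('side','sd12');crop('sd12',210,210,370,330,'e2');snap('wrist','w12')
E
```

```text
t: 12.82
eef_pos: [0.4086, 0.3318, 0.0027]
ee_rot: [3.139, -0.004, -2.018]
force: [0.0, 0.3, 0.7]
width: 0.0873
t 12.82 p [0.4086 0.3318 0.0027] rot [ 3.139  -0.0036 -2.0178] F [0.04 0.34 0.73] M [ 0.01  0.11 -0.01] w 0.0873 q [ 1.053  0.33  -0.544 -0.004 -0.701  0.074]
scale 5.0
```

View pics/e2.png

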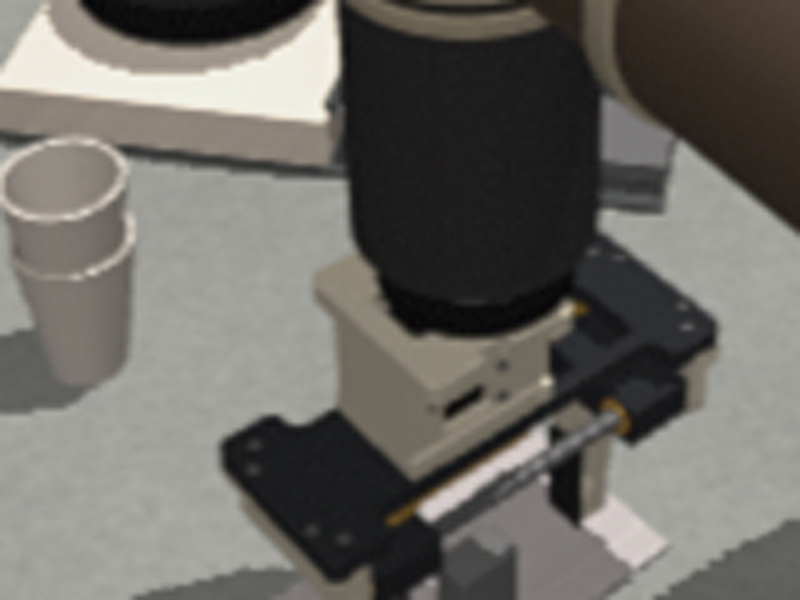

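View pics/w12.png

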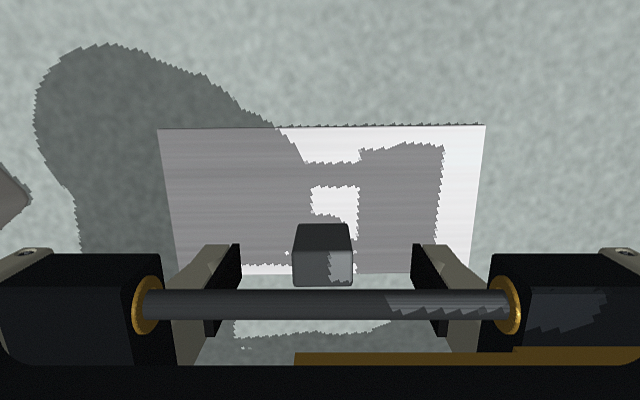

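```bash
python3 - <<'E'
from h import *
W=campose('wrist');s=st();show(s);R=Ro.from_euler('xyz',s['ee_rot']).as_matrix()
f=lambda p:s['eef_pos']+R@np.array(p)
zt=-(0.045-s['eef_pos'][2])
for p in [(-.015,-.01,zt),(.015,-.01,zt),(.015,.01,zt),(-.015,.01,zt)]: print(proj(W,f(p))[0].round(1))
crop('w12',270,210,380,300,'e3')
E
```

```text
t 12.92 p [0.4097 0.3334 0.0049] rot [ 3.1396e+00  6.0000e-04 -2.0165e+00] F [0.49 1.51 0.55] M [ 0.01  0.08 -0.02] w 0.0876 q [ 1.053  0.327 -0.541 -0.003 -0.702  0.075]
[292.8 250. ]
[355.2 250. ]
[354.2 286.6]
[294.  286.6]
scale 6.666666666666667
```

View pics/e3.png

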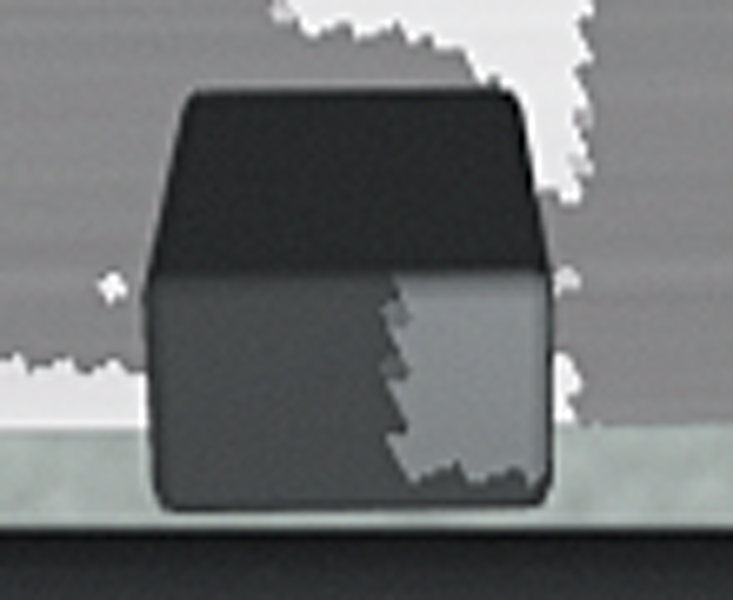

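```bash
python3 -m handwheel '[[[0.0876,-0.001,0,0.012,0],[0.0876,-0.001,0,0.02,0],[0.0876,-0.001,0,0.025,0],[0.0876,-0.001,0,0.028,0],[0.0876,-0.001,0,0.028,0]]]'
python3 - <<'E'
from h import *
show(); snap('side','sd13');crop('sd13',250,270,370,360,'e4')
E
```

```text
t: 13.33
eef_pos: [0.4099, 0.3341, -0.0233]
ee_rot: [3.139, 0.0, -2.017]
force: [-0.4, 1.0, 0.2]
width: 0.0879
t 13.33 p [ 0.4099  0.3341 -0.0233] rot [ 3.1395e+00  1.0000e-04 -2.0168e+00] F [-0.44  1.    0.16] M [-0.07  0.16  0.01] w 0.0879 q [ 1.053  0.371 -0.563 -0.004 -0.636  0.074]
scale 6.666666666666667
```

View pics/e4.png

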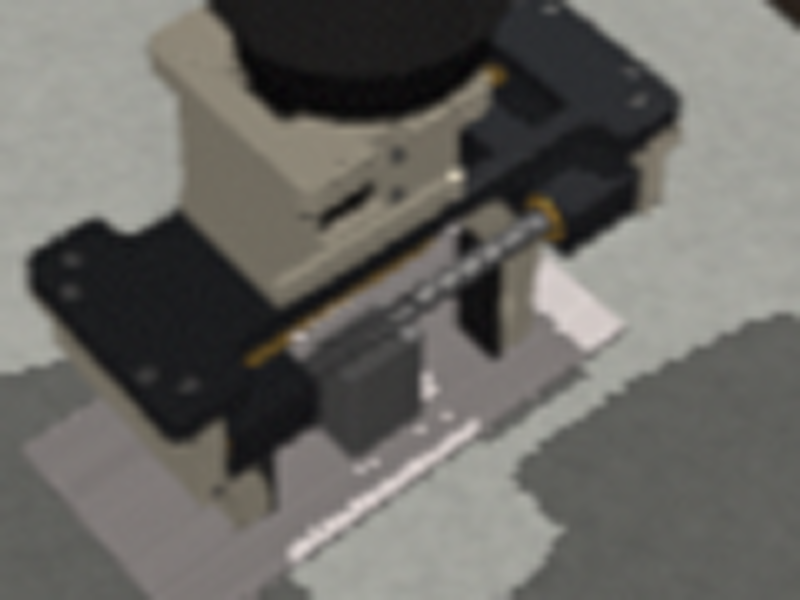

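```bash
python3 -m handwheel '[[[0.01,0,0,0,0],[0.01,0,0,0,0],[0.01,0,0,0,0],[0.01,0,0,0,0],[0.01,0,0,0,0],[0.01,0,0,0,0],[0.01,0,0,0,0],[0.01,0,0,0,0],[0.01,0,0,0,0],[0.01,0,0,0,0],[0.01,0,0,0,0]]]' 40
python3 -m handwheel '[[[0.01,0,0,-0.005,0],[0.01,0,0,-0.02,0],[0.01,0,0,-0.045,0],[0.01,0,0,-0.075,0],[0.01,0,0,-0.1,0],[0.01,0,0,-0.11,0],[0.01,0,0,-0.11,0]]]' 40
python3 - <<'E'
from h import *
show(); snap('side','sd14');crop('sd14',220,200,370,330,'e5');snap('wrist','w14')
E
```

```text
t: 14.3
eef_pos: [0.4101, 0.3343, -0.023]
ee_rot: [3.14, 0.0, -2.017]
force: [0.1, 0.5, 0.4]
width: 0.03
t: 14.88
eef_pos: [0.4112, 0.3356, 0.0898]
ee_rot: [3.14, 0.006, -2.016]
force: [0.0, 1.2, -1.8]
width: 0.0298
t 14.88 p [0.4112 0.3356 0.0898] rot [ 3.1403  0.0056 -2.0164] F [ 0.02  1.24 -1.82] M [0.06 0.16 0.04] w 0.0298 q [ 1.053  0.216 -0.451 -0.002 -0.898  0.074]
scale 4.615384615384615
```

View pics/e5.png

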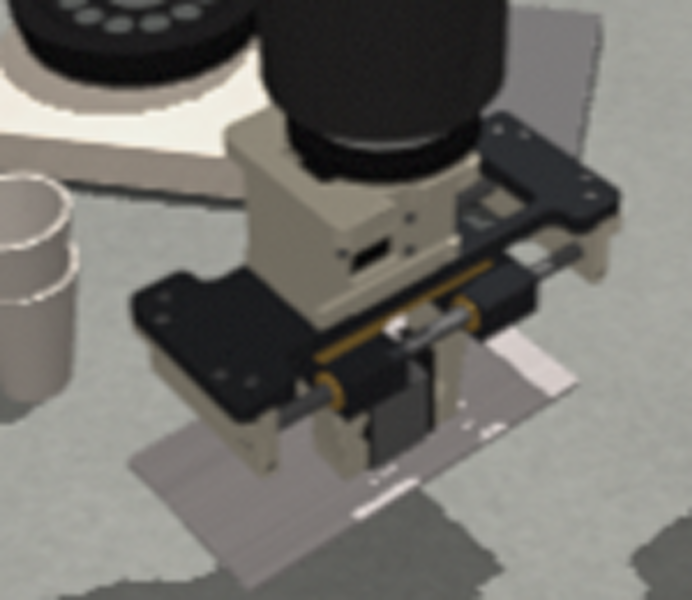

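View pics/w14.png

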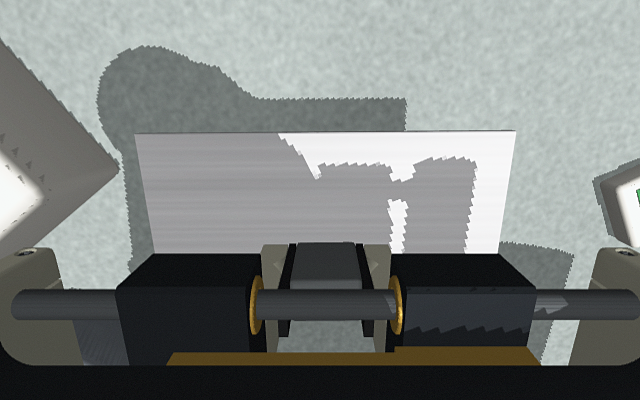

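```bash
python3 - <<'E'
from h import *
crop('w14',120,110,540,260,'e6')
p=camera_params('wrist');K=np.array(p['intrinsics']);T=np.linalg.inv(np.array(p['tool_from_camera']))
def pt(v): x=T@np.array([*v,1]);u=K@x[:3];return (u[:2]/u[2]).round(1)
for zz in (-.028,-.023):
  for xx in(-.09,.09): print(zz,xx,pt((xx,-.065,zz)))
for zz in(-.02,-.036): print(zz,pt((-.09,-.065,zz)),pt((.09,-.065,zz)))
E
```

```text
scale 1.9047619047619047
-0.028 -0.09 [131.  131.2]
-0.028 0.09 [517.1 131. ]
-0.023 -0.09 [136.7 130.2]
-0.023 0.09 [511.5 130. ]
-0.02 [140.  129.6] [508.3 129.4]
-0.036 [121.2 133. ] [526.7 132.8]
```

View pics/e6.png

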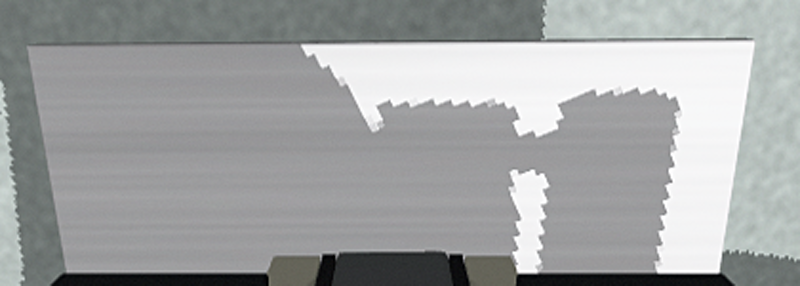

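```bash
python3 -m handwheel '[[[0.01,0.01,-0.008,0,-1],[0.01,0.03,-0.024,0,-3],[0.01,0.055,-0.044,0,-6],[0.01,0.08,-0.065,0,-10],[0.01,0.107,-0.086,0,-14],[0.01,0.135,-0.109,0,-18],[0.01,0.163,-0.131,0,-22],[0.01,0.191,-0.154,0,-26],[0.01,0.219,-0.177,0,-30],[0.01,0.245,-0.198,0,-33],[0.01,0.268,-0.216,0,-36],[0.01,0.287,-0.231,0,-39],[0.01,0.299,-0.241,0,-40.5],[0.01,0.304,-0.245,0,-40.7],[0.01,0.304,-0.245,0,-40.7],[0.01,0.304,-0.245,0,-40.7]]]' 40
python3 - <<'E'
from h import *
show(); snap('wrist','w15');show();snap('side','sd15');crop('sd15',190,130,390,280,'f1');snap('scene','sc15');crop('sc15',250,150,450,300,'f2')
E
```

```text
t: 16.32
eef_pos: [0.4987, -0.0463, 0.0846]
ee_rot: [3.138, 0.002, -1.309]
force: [0.2, -0.5, -2.0]
width: 0.0299
t 16.32 p [ 0.4987 -0.0463  0.0846] rot [ 3.1375e+00  2.2000e-03 -1.3085e+00] F [ 0.23 -0.49 -1.99] M [-0.08  0.1  -0.05] w 0.0299 q [ 0.298  0.181 -0.512 -0.003 -0.882  1.537]
t 16.37 p [ 0.4989 -0.0458  0.0849] rot [ 3.1382e+00  2.1000e-03 -1.3075e+00] F [ 0.49  0.31 -2.5 ] M [-0.1   0.12  0.03] w 0.0301 q [ 0.299  0.181 -0.512 -0.003 -0.882  1.537]
scale 4.0
scale 4.0
```

View pics/w15.png

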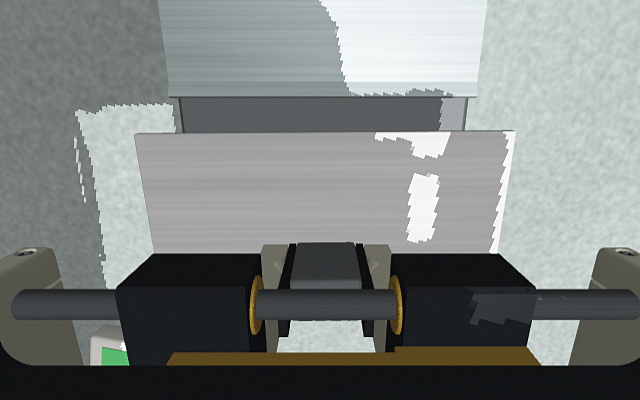

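View pics/f1.png

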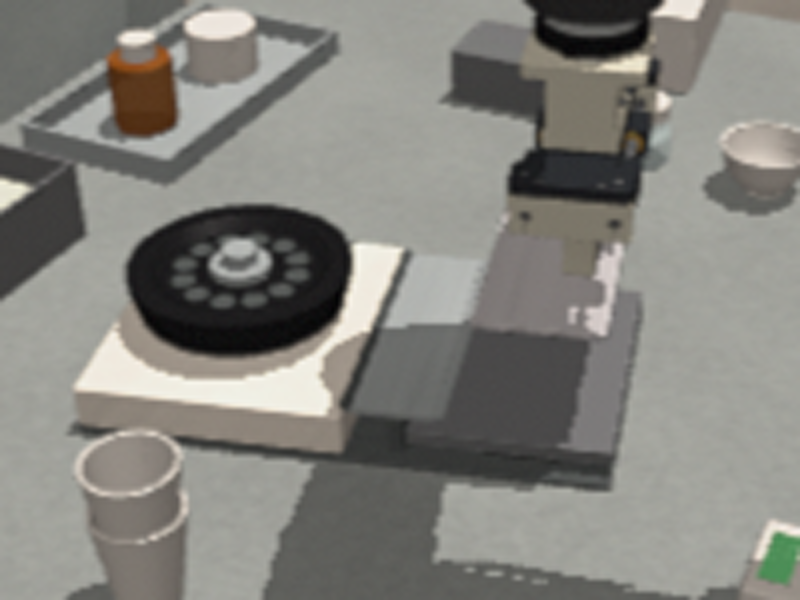

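View pics/f2.png

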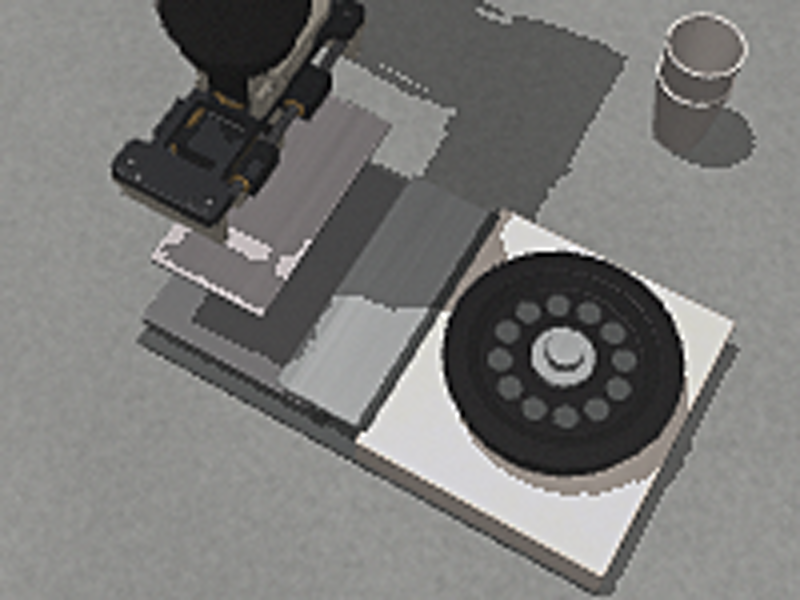

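```bash
python3 - <<'E'
from h import *
crop('w15',120,50,330,160,'g1');crop('w15',320,50,530,160,'g2')
E
```

```text
scale 3.8095238095238093
scale 3.8095238095238093
```

View pics/g1.png

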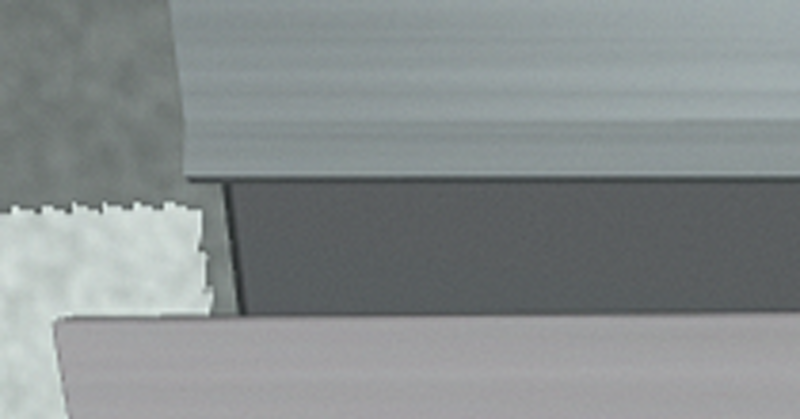

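View pics/g2.png

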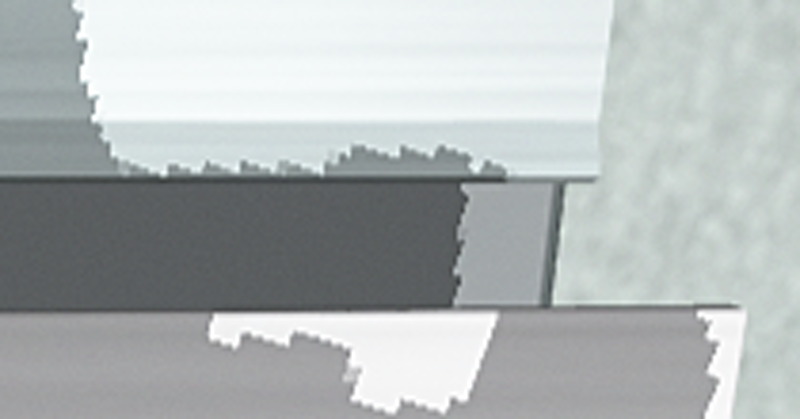

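```bash
python3 - <<'E'
from h import *
np.set_printoptions(precision=4,suppress=True)
s=st();W=campose('wrist');R=Ro.from_euler('xyz',s['ee_rot']).as_matrix()
def T(uv,z):
    p=onz(W,uv,z);return p,R.T@(p-s['eef_pos'])
for z in(.036,.04,.044,.048):
    a,at=T((169.1,96.7),z);b,bt=T((477,97.2),z);print(z,np.linalg.norm(a-b),(a+b)/2,'tool',at,bt,'yaw',np.degrees(np.arctan2((a-b)[1],(a-b)[0])))
a,at=T((181.2,97.8),.026);b,bt=T((465.2,97.8),.026);print('board',np.linalg.norm(a-b),(a+b)/2,'tool',at,bt)
zs=s['eef_pos'][2]+.0255
a,at=T((135,133.5),zs);b,bt=T((514.8,130.3),zs);print('strip',np.linalg.norm(a-b),(a+b)/2,'tool',at,bt)
show(s)
E
```

```text
0.036 0.20631033722661085 [ 0.5756 -0.0233  0.036 ] tool [-0.1045 -0.0798  0.0494] [ 0.1018 -0.0794  0.049 ] yaw 105.05074507564667
0.04 0.20284875380667913 [ 0.5756 -0.0233  0.04  ] tool [-0.1027 -0.0798  0.0454] [ 0.1001 -0.0794  0.045 ] yaw 105.05074507564667
0.044 0.1993871703867475 [ 0.5757 -0.0233  0.044 ] tool [-0.1009 -0.0798  0.0414] [ 0.0984 -0.0794  0.041 ] yaw 105.05074507564667
0.048 0.19592558696681578 [ 0.5757 -0.0233  0.048 ] tool [-0.0992 -0.0798  0.0374] [ 0.0967 -0.0794  0.037 ] yaw 105.05074507564667
board 0.19842014128007474 [ 0.575  -0.0234  0.026 ] tool [-0.1005 -0.0791  0.0594] [ 0.0979 -0.079   0.059 ]
strip 0.1797982085810325 [ 0.561  -0.0286  0.1109] tool [-0.09   -0.0632 -0.0255] [ 0.0898 -0.0647 -0.0258]
t 16.47 p [ 0.4992 -0.0454  0.0854] rot [ 3.1392  0.002  -1.3061] F [ 0.36  0.94 -2.2 ] M [-0.05  0.14  0.02] w 0.0298 q [ 0.3    0.18  -0.511 -0.003 -0.882  1.537]
```

Wrist view: the apron's front edge runs (169,97)–(477,97) and the strip's front edge (135,133)–(515,130), which leaves 15.5 mm between them with the strip 1.3 mm and about 0.5° off. I'll correct that and lower it.

```bash
python3 -m handwheel '[[[0.01,0,0,0.01,0],[0.01,-0.001,0,0.03,0.5],[0.01,-0.001,0,0.05,0.5],[0.01,-0.001,0,0.064,0.5],[0.01,-0.001,0,0.072,0.5],[0.01,-0.001,0,0.076,0.5],[0.01,-0.001,0,0.076,0.5],[0.01,-0.001,0,0.076,0.5]]]' 40
python3 - <<'E'
from h import *
show(); snap('wrist','w16');snap('side','sd16');crop('sd16',270,170,370,245,'f3')
E
```

```text
t: 17.13
eef_pos: [0.4992, -0.044, 0.0097]
ee_rot: [3.14, 0.002, -1.314]
force: [0.1, 0.5, -2.3]
width: 0.0299
t 17.13 p [ 0.4992 -0.044   0.0097] rot [ 3.1397e+00  1.9000e-03 -1.3143e+00] F [ 0.07  0.49 -2.3 ] M [-0.11  0.12 -0.01] w 0.0299 q [ 0.303  0.284 -0.594 -0.003 -0.694  1.527]
scale 8.0
```

View pics/w16.png

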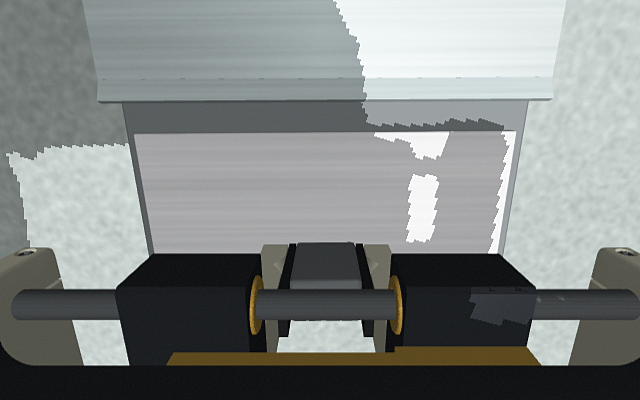

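View pics/f3.png

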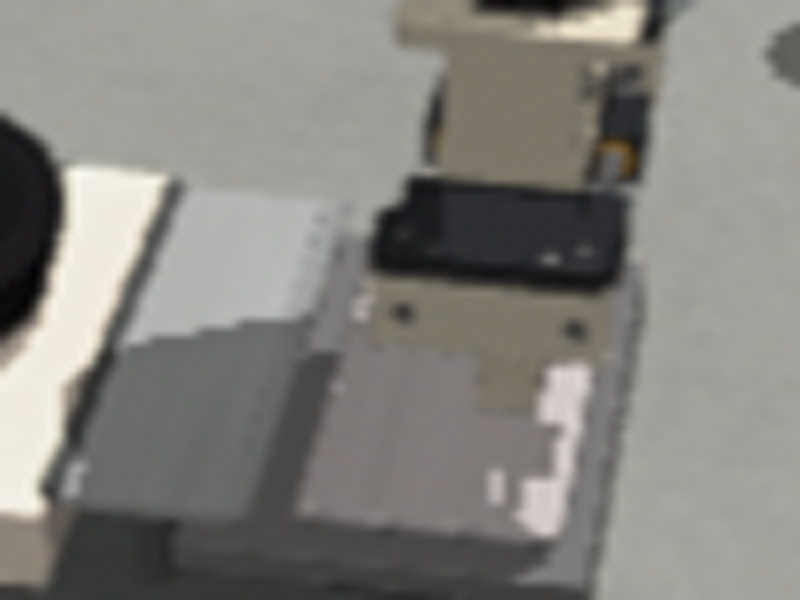

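```bash
python3 -m handwheel '[[[0.01,0,0,0.003,0],[0.01,0,0,0.005,0],[0.01,0,0,0.005,0]]]' 40
python3 -m handwheel '[[[0.01,0,0,0.002,0],[0.01,0,0,0.002,0]]]' 40
python3 -m handwheel '[[[0.01,0,0,0.0015,0],[0.01,0,0,0.0015,0]]]' 40
python3 - <<'E'
from h import *
show(); snap('wrist','w17');crop('w17',80,60,330,180,'g3');crop('w17',320,60,570,180,'g4')
E
```

```text
t: 17.48
eef_pos: [0.4995, -0.0441, 0.0052]
ee_rot: [3.141, 0.002, -1.315]
force: [0.1, 0.4, -3.3]
width: 0.0296
t: 17.65
eef_pos: [0.4997, -0.044, 0.0032]
ee_rot: [3.142, 0.002, -1.315]
force: [-0.6, 1.0, -0.5]
width: 0.03
t: 17.82
eef_pos: [0.4998, -0.044, 0.0017]
ee_rot: [3.142, 0.002, -1.315]
force: [-0.7, 1.0, 2.7]
width: 0.0298
t 17.82 p [ 0.4998 -0.044   0.0017] rot [ 3.1415e+00  1.9000e-03 -1.3146e+00] F [-0.69  1.02  2.67] M [-0.1   0.47 -0.11] w 0.0298 q [ 0.303  0.296 -0.602 -0.003 -0.672  1.527]
scale 3.2
scale 3.2
```

View pics/g3.png

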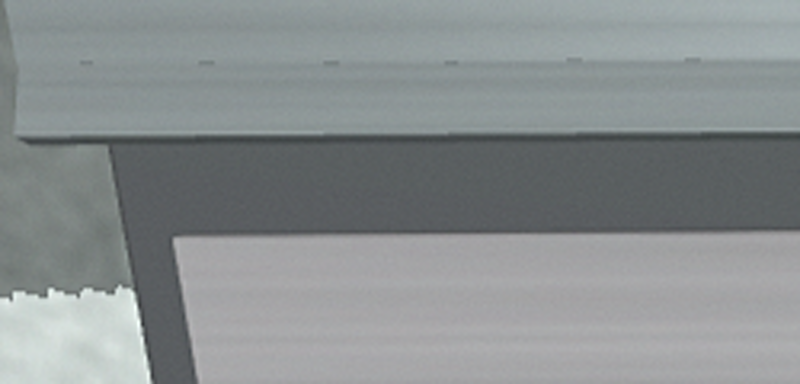

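View pics/g4.png

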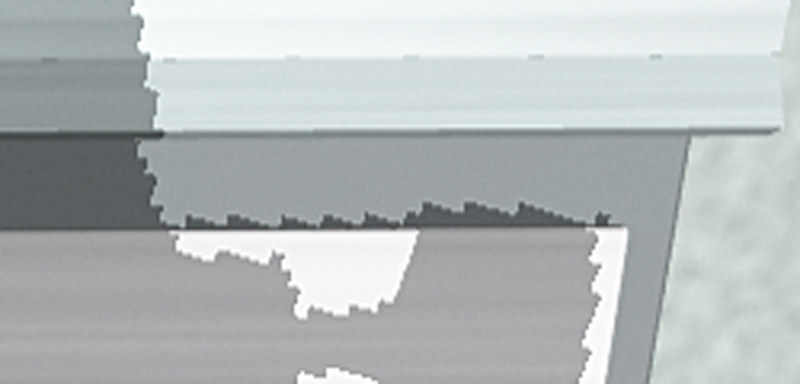

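In contact: the force rose about 5 N. The strip is parallel to the apron within about 0.2°, with side margins of 13.8 and 14.4 px, so it is centred. Now I'll slide it in.

```bash
python3 -m handwheel '[[[0.01,0,-0.002,0,0],[0.01,0,-0.005,0,0],[0.01,0,-0.009,0,0],[0.01,0,-0.013,0,0],[0.01,0,-0.017,0,0],[0.01,0,-0.02,0,0],[0.01,0,-0.022,0,0],[0.01,0,-0.022,0,0]]]' 40
python3 - <<'E'
from h import *
show(); snap('wrist','w18');crop('w18',60,40,590,260,'g5')
E
```

```text
t: 18.53
eef_pos: [0.5217, -0.0383, 0.0017]
ee_rot: [-3.141, 0.002, -1.314]
force: [-0.7, -1.0, 2.4]
width: 0.0297
t 18.53 p [ 0.5217 -0.0383  0.0017] rot [-3.1413e+00  1.8000e-03 -1.3144e+00] F [-0.66 -1.    2.4 ] M [-0.73  0.43 -0.08] w 0.0297 q [ 0.301  0.325 -0.556 -0.003 -0.69   1.529]
scale 1.509433962264151
```

View pics/g5.png

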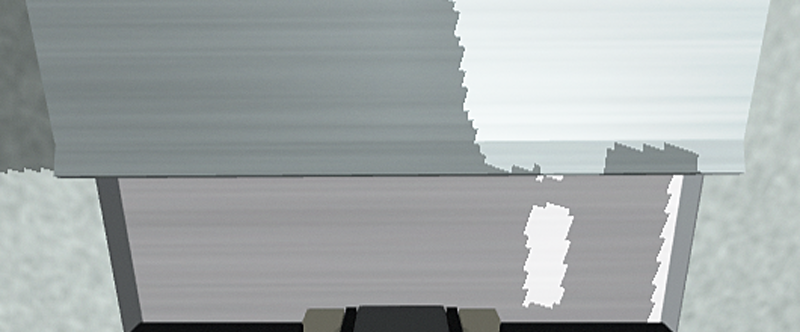

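```bash
python3 -m handwheel '[[[0.01,0,-0.003,0,0],[0.01,0,-0.007,0,0],[0.01,0,-0.011,0,0],[0.01,0,-0.014,0,0],[0.01,0,-0.015,0,0],[0.01,0,-0.015,0,0]]]' 40
python3 - <<'E'
from h import *
show(); snap('wrist','w19');crop('w19',60,40,590,260,'g6');snap('side','sd19');crop('sd19',240,170,370,260,'g7')
s=st();a=np.array([.5756,-.0233]);x=np.array([np.cos(np.radians(15.05)),np.sin(np.radians(15.05))]);d=s['eef_pos'][:2]-a
print('grip rel apron x,y',d@x,d@np.array([-x[1],x[0]]),'edge in',d@x+.0645)
E
```

```text
t: 19.08
eef_pos: [0.5369, -0.0343, 0.0018]
ee_rot: [-3.14, 0.002, -1.314]
force: [-0.4, -0.0, 2.4]
width: 0.0299
t 19.08 p [ 0.5369 -0.0343  0.0018] rot [-3.1403e+00  1.7000e-03 -1.3140e+00] F [-0.38 -0.01  2.35] M [-0.64  0.45 -0.09] w 0.0299 q [ 0.299  0.344 -0.524 -0.003 -0.702  1.53 ]
scale 1.509433962264151
scale 6.153846153846154
grip rel apron x,y -0.04022765915745961 -0.0005686552009990541 edge in 0.024272340842540395
```

View pics/g6.png

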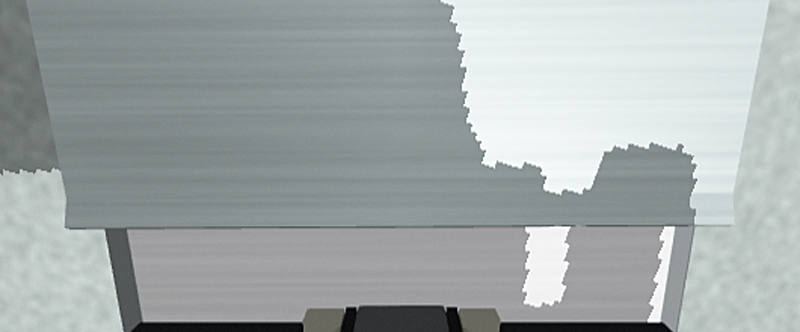

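View pics/g7.png

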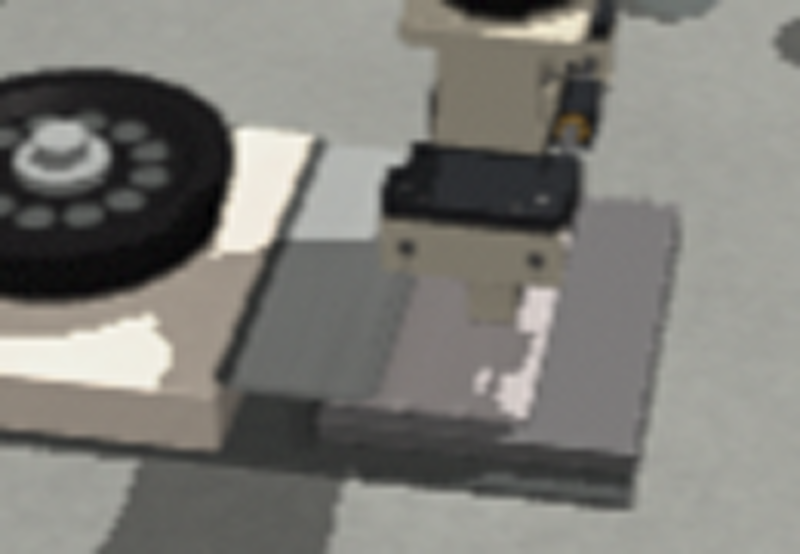

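```bash
python3 -m handwheel '[[[0.01,0,0,0.001,0],[0.01,0,0,0.002,0],[0.01,0,0,0.0027,0],[0.01,0,0,0.0027,0],[0.01,0,0,0.0027,0],[0.01,0,0,0.0027,0]]]' 40
python3 - <<'E'
from h import *
show(); snap('wrist','w20');crop('w20',60,40,590,260,'g8');snap('side','sd20');crop('sd20',240,170,370,260,'g9')
s=st();W=campose('wrist',s);D=campose('side');a=np.array([.5756,-.0233]);r=np.radians(15.05);x=np.array([np.cos(r),np.sin(r)]);y=np.array([-x[1],x[0]])
for z in (.036,.04,.044): print(z,[proj(W,(*(a+y*k),z))[0].round(1) for k in(.1,-.1)],'side',[proj(D,(*(a+y*k),z))[0].round(1) for k in(.1,-.1)])
d=s['eef_pos'][:2]-a;print('in',d@x+.0645,d@y)
show()
E
```

```text
t: 19.68
eef_pos: [0.537, -0.0343, -0.0005]
ee_rot: [-3.14, 0.002, -1.314]
force: [-2.1, 0.2, 5.3]
width: 0.0301
t 19.68 p [ 5.37e-01 -3.43e-02 -5.00e-04] rot [-3.1395e+00  1.6000e-03 -1.3138e+00] F [-2.05  0.24  5.31] M [-0.62  0.95 -0.12] w 0.0301 q [ 0.299  0.347 -0.526 -0.002 -0.695  1.53 ]
scale 1.509433962264151
scale 6.153846153846154
0.036 [array([107.6, 187.4]), array([538.8, 185. ])] side [array([300.9, 235.5]), array([313.5, 196.1])]
0.04 [array([102.2, 189.7]), array([544.1, 187.2])] side [array([300.8, 234.3]), array([313.5, 195. ])]
0.044 [array([ 96.5, 192. ]), array([549.7, 189.5])] side [array([300.8, 233.2]), array([313.5, 193.9])]
in 0.02434415145007309 -0.0005847817122172431
t 19.78 p [ 5.37e-01 -3.43e-02 -5.00e-04] rot [-3.1395e+00  1.6000e-03 -1.3138e+00] F [-1.73 -0.64  5.62] M [-0.61  0.95 -0.13] w 0.03 q [ 0.299  0.347 -0.526 -0.002 -0.695  1.53 ]
```

View pics/g8.png

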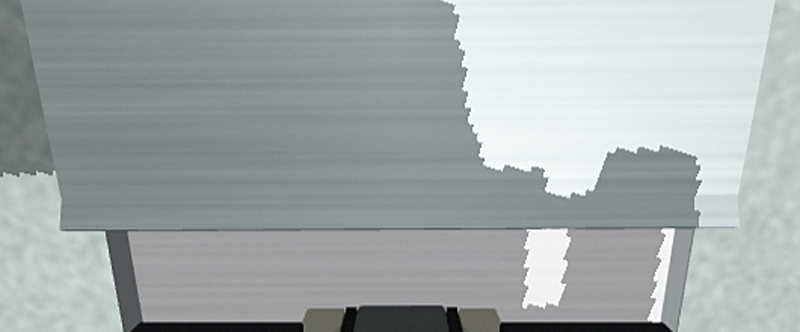

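View pics/g9.png

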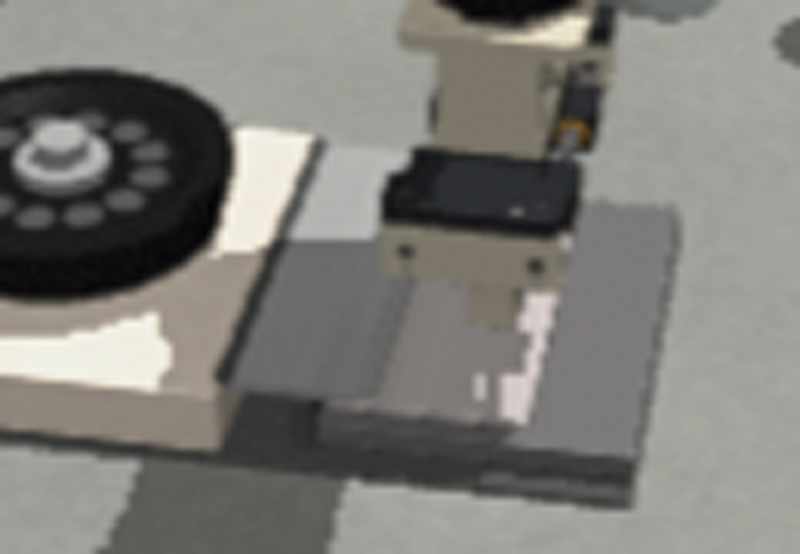

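```bash
python3 -m handwheel '[[[0.01,0,0,0.0002,0],[0.01,0,0,0.0002,0],[0.01,0,0,0.0002,0]]]' 40
python3 - <<'E'
from h import *
show(); snap('scene','sc21')
E
```

```text
t: 20.03
eef_pos: [0.537, -0.0343, -0.0005]
ee_rot: [-3.139, 0.002, -1.314]
force: [-3.0, -0.3, 5.9]
width: 0.0301
t 20.03 p [ 5.37e-01 -3.43e-02 -5.00e-04] rot [-3.1393e+00  1.6000e-03 -1.3137e+00] F [-3.02 -0.27  5.89] M [-0.63  1.04 -0.14] w 0.0301 q [ 0.299  0.347 -0.526 -0.002 -0.695  1.53 ]
```

View pics/sc21.png

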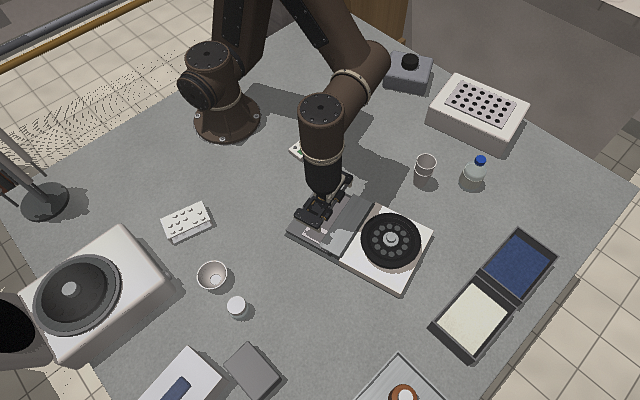

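The scene shows the nested cups at (425,165), the dish at (212,275), the jar at (237,307) and the strip under the apron. All are where they should be, so I'm handing in.

```bash
python3 - <<'E'
from h import *
print(arm.job_done()); show()
E
```

```text
the job is handed in; nothing more can be done
None
the job is handed in; nothing more can be done
```

I handed the job in at about 20 s with the arm still holding the strip pressed on the board. The cup is nested upright in its twin, and the strip is centred on the board with its long edge under the apron.

**Last checks**
- **Cup:** it met 12 N within about 1 mm of the height expected for full nesting. Afterwards the two rims looked parallel and about 35 mm apart.
- **Strip position:** by my estimate the edge is 24 mm in, with the stop at 29 mm, and off centre by less than 1 mm.
- **Apron:** its front edge stayed at its resting height to within about 1 mm, so I saw no lift.
- **Press:** the vertical push rose about 8 N above the free reading, which means the board has sunk about 4 mm. The grip was set at 40 N.
- **Bystanders:** the dish and jar look unmoved in the last scene picture.

**What disagreed**
- **Fingertips:** in the pictures the fingertips sit about 34 mm short of the reported TCP. My first cup grasp therefore closed on air above the rim; I corrected for it and the second grasp held.
- **Sideways force:** a push of about 3 N in −x built up during the final press. I did not find the cause; board friction is my guess.

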